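Sterilise the slicer blades

ROBOT

A 6-joint arm with a two-finger parallel gripper is mounted at the origin on the work surface. World frame = base frame: x ahead of the robot, y to its left, z up, the work surface at z = 0. Lengths are in m, angles in rad, forces in N, time in s.
With the tool pointing down it reaches from about 0.3 to 0.775 m from the base axis. Payload 14.6 kg.
Tool frame: the origin (TCP) lies midway between the tips of the shut fingers; the grasp point (between the pads) lies 19 mm behind it (ctrl.pinch_z is the distance from the TCP to the grasp point, in m); z points along the fingers, y is the line along which they close (so a half turn about z gives the same grasp; the last joint's range is limited). The gripper opens to 94 mm and grips with 3 to 60 N. Pads are 16 mm wide; open, the fingers measure 119 mm over their backs; the gripper's body (75 mm by 177 mm) begins 78 mm behind the grasp point.
Start: joints at [1.138, 0.3, 1.521, -0, 1.321, -0.067], TCP at [0.197, 0.514, 0.171] pointing down, gripper open.
Joint ranges: [-3.03, 3.03], [-0.79, 2.21], [0.23, 2.52], [-1.04, 4.18], [0, 3.07], [-2.55, 2.55]. Speed limits (rad/s): [2.22, 2.22, 2.57, 3.14, 3.14, 3.14].

INTERFACE

Orientations are given as [roll, pitch, yaw] about the fixed x, y, z axes, in that order (R = Rz(yaw) Ry(pitch) Rx(roll)).
In Python, from station import ctrl gives the robot as it stands.
- The arm moves only by the tool jog_arm, never from a script. Its argument "motion" is a list of rows, each a list of 7 numbers: the shift along the tool's x, y, z in m, then the turn, a rotation vector about the tool's x, y, z in rad, then the opening, from -1 (shut) to 1 (fully open). In form: [[tx, ty, tz, rx, ry, rz, gripper], ...]. A call has 1 to 5 rows; each row shifts and turns the commanded pose from where the row before left it, along the tool's axes as they then stand; what a row does not reach is not made up. A row lasts 1/10 s, in which the tool goes at most 50 mm and 8.59 degrees, less where a joint would pass 70% of its speed; a pose out of reach is approached as far as the arm can. A call is refused whole if a number of a shift passes 0.05 or a number of a turn 0.15, either way. A call with a gripper value outside its range is refused whole. The fingers move at their own pace and stop on an object; "squeeze" is the grip in N (left out, the last holds). Time passes only in rows, so rows that do not move let the fingers close. It gives the time, the measured TCP pose, the force, the opening and the grip force at its end, in the units of the state.
- ctrl.get_obs(): the state, without advancing time (a new reading comes with each control period).
- ctrl.camera(name): name is "scene" or "top" or "wrist"; returns the picture (480x640x3 uint8, red, green, blue); there is no depth.
- ctrl.camera_model(name): a dict with "intrinsics" (3x3 intrinsics, pixels), "rvec" (rotation vector, rad) and "tvec" (3), from world to camera coordinates, as OpenCV has them. Camera axes: x right, y down, z forward; pixel columns grow to the right and rows downward; lengths in m; the calibration is good to about 2 mm. A picture is of the moment at which its call begins: read the wrist's pose just before it. camera_model takes no time and is no camera call; for the wrist camera it gives the pose at the moment of the call.
- ctrl.hand_in(): hands the job in; it is judged then, once.
The state is a dict: "time_s": time; "qpos": joint angles; "joint_vel": joint speeds; "tau": joint torques, N m; "ee_pos": TCP position; "eef_rot": TCP orientation; "force": force on the tool from outside, world axes, zero at the start; "moment": the same for the moment, N m; "grip_width": finger opening in m; "grip_force": force on a finger pad.
Only numpy, scipy, OpenCV 4.12 (cv2) and the standard library are available. Lean on these libraries where they do the work, as an engineer would, in place of code of your own. Each camera call takes 0.05 s, during which the arm holds its last target. There are 200 camera calls.

TASK

Get the blade steriliser going: first pull its orange-capped telescoping vent up until the red lock button clicks out and it stays up, which also draws the yellow shutter off the loading slot. Then post every slicer blade lying about (there are three or four) edge-on through the slanting slot so that it drops right down into the chamber, and only after the last one turn the timer knob until the black pointer points at the red mark on the dial; finally press the green start button right down and let it come up again. Leave the vent locked up and the other kitchen things where they are.

Things in the scene. Friction and masses are not known exactly. Their poses are not given: they have to be found in the camera images.
- steriliser: Blade steriliser, a fixed metal box 220 mm (x) x 360 mm (y), its flat deck 160 mm above the table. Origin under its centre; x away from its front (the front faces the robot), y to its left, z up; turned by up to 0.2 rad. In its axes: slot mouth at x 35, y 0; vent axis at x 0, y 130; knob axis at x -55, y -120; dial centre at x 50, y -120 mm.
- slot (a point): Centre of the loading slot's mouth at deck level, axes as the steriliser's. Slot 52 mm long in y, 16 mm wide square to its faces, slanting: a blade goes in with its long axis along (-0.574, 0, -0.819), 55 degrees below level towards the front, and its width along y. Guide plates run 45 mm down, then the chamber opens. A blade let go about half-way in slides in by itself.
- chamber (a point): Point in the middle of the closed chamber under the slot, 50 mm above the table (110 mm below the deck), axes as the steriliser's. The chamber is 204 mm in x, 110 mm in y, 150 mm high, with clear panels at front and back.
- shutter (a joint): Yellow shutter, 34 x 60 x 3 mm, lying on the deck over the slot. Value in m: 0 shut; drawn towards the front by 0.44 of the vent's extension, clear of the slot (about 0.037) when the vent is locked.
- vent_cap (a point): Centre of the orange round cap (38 mm diameter, 26 mm tall) on the steriliser's telescoping steel vent tube (20 mm diameter); z up. Lowered, its centre is 33 mm above the deck. Below it a black collar, 36 mm diameter, 12 mm tall. Pull straight up.
- vent (a joint): Extension of the vent in m: 0 lowered, locks at 0.085, end stop 0.093. Takes about 2 to 4 N to lift; falls back by its own weight if let go before it locks; once locked it stays at about 0.085.
- vent_button (a joint): Red spring lock button in the vent tube (on its +x side), in m: about 0 while held in inside the tube, about 0.008 when it has clicked out above the black collar.
- timer_knob_grip (a point): In the black bar grip of the timer knob, on the knob's vertical axis, 37 mm above the deck. The bar (42 mm long, 14 mm wide, from 14 to 44 mm above the deck) lies along this frame's x axis and turns with the knob. Under it a 44 mm disc and a 68 mm base.
- timer_knob (a joint): Angle of the timer knob in rad, grows as it is turned clockwise seen from above, 0 to 4.2; light friction (0.04 N m), stays where left.
- pointer_tip (a point): Tip of the black pointer on the round white dial (104 mm diameter) behind the timer knob, 41 mm from the dial's centre; x axis points from the centre outwards. Geared to the knob: it turns the same way by half the knob's angle, and moves only through the knob.
- start_button_top (a point): Centre of the top of the green round start button (28 mm diameter) in a black housing on the deck, at x -85, y 90 mm in the steriliser's axes; z up.
- start_button (a joint): Depth in m by which the start button is pressed: 0 up, 0.006 fully down (takes 5 N), springs back up.
- mark_spot (a point): The red mark on the dial, 41 mm from the dial's centre; x axis points from the centre outwards. It stays put and lies 0.7 to 1.6 rad (of pointer angle) clockwise of where the pointer stands at knob 0.
- blade1_mid (a point): Centre of the slicer blade insert with orange plastic frame and steel teeth, a flat plate 100 mm (x, long axis) x 44 mm (y) x 10 mm (z), about 80 g, alike both ends and both faces. Lies flat on a 2 mm blue mat on the table, so its centre is 7 mm above the table. May be absent (None).
- blade2_mid (a point): Centre of the slicer blade insert with green plastic frame and steel teeth, a flat plate 100 mm (x, long axis) x 44 mm (y) x 10 mm (z), about 80 g, alike both ends and both faces. Lies flat on a 2 mm blue mat on the table, so its centre is 7 mm above the table. May be absent (None).
- blade3_mid (a point): Centre of the slicer blade insert with white plastic frame and steel teeth, a flat plate 100 mm (x, long axis) x 44 mm (y) x 10 mm (z), about 80 g, alike both ends and both faces. Lies flat on a 2 mm blue mat on the table, so its centre is 7 mm above the table. May be absent (None).
- blade4_mid (a point): Centre of the slicer blade insert with yellow plastic frame and steel teeth, a flat plate 100 mm (x, long axis) x 44 mm (y) x 10 mm (z), about 80 g, alike both ends and both faces. Lies flat on a 2 mm blue mat on the table, so its centre is 7 mm above the table. May be absent (None).
- spice_jar: Bystander, leave it alone: amber spice jar with red lid, 52 mm across, 90 mm tall; origin at its underside.
- carton: Bystander, leave it alone: purple and white drinks carton, 60 x 90 x 130 mm; origin at its underside.
- jar_ring: Bystander, leave it alone: black screw ring, 72 mm across, 14 mm tall; origin at its underside.
- pepper_pot: Bystander, leave it alone: steel pepper pot, 48 mm across, 75 mm tall; origin at its underside.
- measure_cup: Bystander, leave it alone: clear plastic measuring cup, 70 mm across, 70 mm tall; origin at its underside.
- spatula: Bystander, leave it alone: spatula with red handle, 280 mm long, lying flat; origin at its underside.
Not all that is in view belongs to the job. What is shaped like the part that bears blade2_mid but pink or purple is not meant.

How it is judged:
By the outcome, as a careful person would: the job done as asked, in the order asked, and still so for the second after the job is handed in, with the robot touching nothing.
Of blade1, blade2, blade3, blade4 only 3 to 4 are there at a start; the rules pass over those that are not, and their reading is None.
At some moment in a run one of blade1, blade2, blade3, blade4 may be knocked a few centimetres aside while the robot is not near it.
It also fails if it takes over 210 s, if anything falls off the work surface, if the arm or the gripper's body presses on something with over 40 N, if the wrist force passes 120 N, or if a joint passes its speed limit or range.

## Working session

There is one attempt and no reset: what is moved stays moved. The work goes in short steps, Python scripts to look and compute and a tool call to move; the robot and the scene stay as the last step left them, time stands still between calls to the robot, and variables do not carry over. Pictures are saved under pics/ and viewed, at most 14 in all, crops included, and the job is handed in when it is done.

Besides the shell and the picture viewer there is one more tool, called after "Call:" as name(argument=value, ...) on one line, values as JSON. jog_arm: Moves the arm, as the interface text tells. Its arguments: {"type":"object","properties":{"motion":{"type":"array"},"squeeze":{"type":"number"}},"required":["motion"]}

```bash
mkdir -p pics; ls
cat > h.py <<'E'
import numpy as np, cv2
from scipy.spatial.transform import Rotation as Ro
from station import ctrl
def cam(n):
    m=ctrl.camera_model(n); R=Ro.from_rotvec(np.ravel(m["rvec"])).as_matrix(); return np.array(m["intrinsics"]),R,np.ravel(m["tvec"])
def ray(m,p,z):
    K,R,t=m; d=R.T@np.linalg.solve(K,[p[0],p[1],1.]); c=-R.T@t; return c+d*(z-c[2])/d[2]
def proj(m,X):
    K,R,t=m; x=K@(R@np.asarray(X,float)+t); return x[:2]/x[2]
def save(im,n): cv2.imwrite("pics/"+n,im[:,:,::-1])
E
python3 - <<'E'
from h import *
o=ctrl.get_obs(); print(o)
for n in("scene","top","wrist"):
    m=cam(n); im=ctrl.camera(n); save(im,n+"0.png"); print(n,-m[1].T@m[2],m[1][2],m[0][0,0])
E
```

```text
pics
{'time_s': 0.0, 'qpos': array([ 1.13839845e+00,  3.00458611e-01,  1.52157530e+00, -2.29061971e-05,
        1.32071138e+00, -6.66161732e-02]), 'joint_vel': array([-2.79055507e-03, -7.78806630e-04,  9.38886070e-05,  2.05651611e-04,
        1.61605830e-03, -8.93885261e-04]), 'tau': array([ 1.17999069e-03, -5.31815350e+01, -3.52740490e+01,  7.09154131e-02,
        2.45069020e-02, -8.27157896e-05]), 'ee_pos': array([0.19661372, 0.51333192, 0.17089565]), 'eef_rot': array([-3.14044109e+00, -5.45897375e-05,  2.77581660e+00]), 'force': array([-0.39802875,  0.38858621, -0.02926258]), 'moment': array([ 0.00018471,  0.03841451, -0.02305661]), 'grip_force': 0.0, 'grip_width': 0.09382402919731617}
scene [ 0.94012713 -0.5845293   1.14002751] [-0.33081964  0.45965492 -0.82418185] 534.32823750977
top [ 0.42554519 -0.01388139  1.20669724] [ 0.08411462  0.00355876 -0.99644973] 445.06790994495685
wrist [0.13299875 0.53722149 0.38351614] [ 0.2185111  -0.08385661 -0.97222475] 406.4831875360909
```

View pics/top0.png

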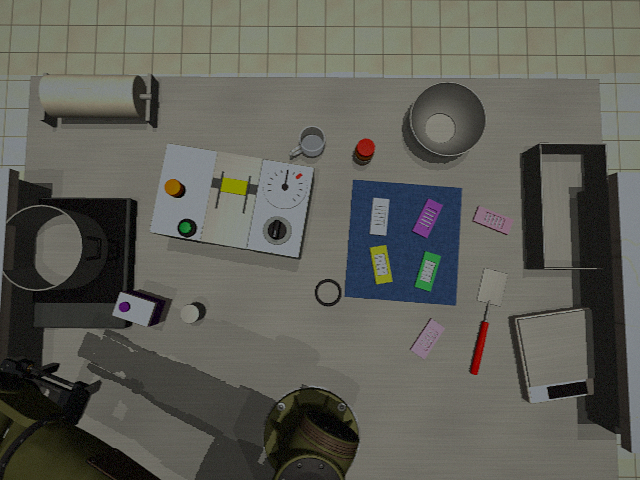

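View pics/scene0.png

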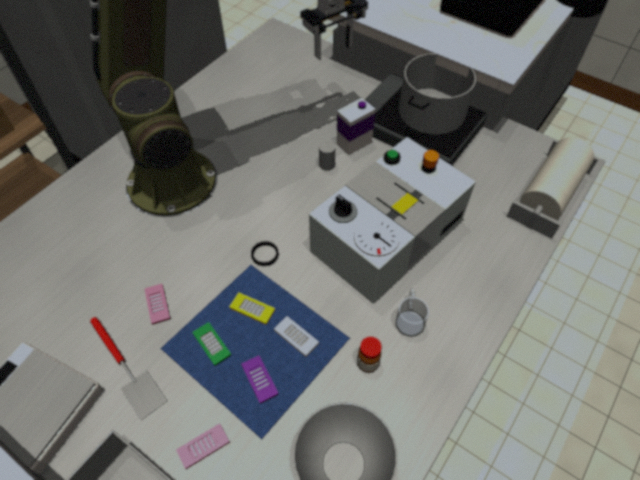

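The top view shows white (380,216), yellow (381,264) and green (428,270) framed blades on the mat. The purple one (428,217) and the two pinks (492,220), (428,338) are the excluded colours. There is no orange blade, only the orange vent cap at (174,188). The steriliser has its green button at (187,228), knob at (277,231) and dial at (286,187).

```bash
cat >> h.py <<'E'
def hsv(im): return cv2.cvtColor(im,cv2.COLOR_RGB2HSV)
def blobs(mask,amin):
    cs,_=cv2.findContours(mask.astype(np.uint8),cv2.RETR_EXTERNAL,cv2.CHAIN_APPROX_NONE)
    return sorted([c for c in cs if cv2.contourArea(c)>=amin],key=cv2.contourArea,reverse=True)
def cen(c):
    m=cv2.moments(c); return np.array([m["m10"]/m["m00"],m["m01"]/m["m00"]])
E
python3 - <<'E'
from h import *
im=cv2.imread("pics/top0.png")[:,:,::-1].copy(); m=cam("top"); H=hsv(im).astype(int)
h,s,v=H[...,0],H[...,1],H[...,2]
for p in [(380,203),(377,280),(420,285),(174,188),(187,228)]: print(p,H[p[1],p[0]])
reg=np.zeros(h.shape,bool); reg[185:300,350:460]=1
def rep(n,mask,z,a=30):
    for c in blobs(mask,a)[:2]:
        r=cv2.minAreaRect(c); b=np.array([ray(m,q,z)[:2] for q in cv2.boxPoints(r)])
        e=b[1]-b[0]; f=b[2]-b[1]; l=e if np.hypot(*e)>np.hypot(*f) else f
        print(n,cen(c).round(1),ray(m,cen(c),z)[:2].round(4),b.mean(0).round(4),"len",np.hypot(*e).round(4),np.hypot(*f).round(4),"yaw",round(np.arctan2(l[1],l[0])%np.pi,3))
cl=lambda x:cv2.morphologyEx(x.astype(np.uint8),cv2.MORPH_CLOSE,np.ones((7,7)))
rep("white",cl((s<60)&(v>120)&reg),.012)
rep("yellow",cl((h>20)&(h<35)&(s>120)&(v>90)&reg),.012)
rep("green",cl((h>45)&(h<75)&(s>120)&reg),.012)
st=np.zeros(h.shape,bool); st[140:265,145:320]=1
rep("cap",(h>8)&(h<22)&(s>150)&st,.206)
rep("btn",(h>45)&(h<80)&(s>120)&st,.18)
rep("shut",(h>22)&(h<35)&(s>120)&st,.163)
rep("red",((h<8)|(h>172))&(s>100)&st,.161,5)
rep("body",cl((v>110)&(s<90)&st),.16,1000)
E
```

```text
(380, 203) [105  22 142]
(377, 280) [ 31 187 146]
(420, 285) [ 67 171 131]
(174, 188) [ 21 255 137]
(187, 228) [ 66 167 128]
white [379.4 216. ] [ 0.5777 -0.1831] [ 0.578  -0.1832] len 0.0984 0.0429 yaw 3.045
white [380.7 264.2] [ 0.448  -0.1858] [ 0.4479 -0.1859] len 0.0274 0.0544 yaw 0.16
yellow [380.6 264.1] [ 0.4481 -0.1857] [ 0.4483 -0.1857] len 0.0447 0.0989 yaw 0.169
green [427.1 270.8] [ 0.4312 -0.3097] [ 0.4312 -0.3096] len 0.1006 0.0456 yaw 2.843
cap [172.1 187. ] [0.6162 0.3164] [0.6153 0.3137] len 0.0357 0.0414 yaw 1.115
btn [185.1 227.2] [0.527  0.2917] [0.5262 0.2918] len 0.0279 0.0257 yaw 1.578
shut [233.5 185.9] [0.6281 0.1848] [0.628  0.1847] len 0.0344 0.0627 yaw 1.404
red [298.4 175.7] [0.6542 0.0308] [0.6541 0.0312] len 0.0153 0.0068 yaw 2.373
body [231.2 198. ] [0.5995 0.1901] [0.5916 0.1881] len 0.4186 0.2974 yaw 1.578
```

```bash
cat >> h.py <<'E'
def down(yaw): return Ro.from_euler("xyz",[np.pi,0,yaw])
SY=-0.167
def go(p,R,n=True):
    o=ctrl.get_obs(); R0=Ro.from_euler("xyz",o["eef_rot"]); d=R0.inv().apply(np.asarray(p)-o["ee_pos"]); r=(R0.inv()*R).as_rotvec()
    print("tool shift",d.round(4),"turn",r.round(3),"rows>=",int(np.ceil(max(np.abs(d).max()/.05,np.linalg.norm(d)/.05,np.linalg.norm(r)/.149))),"t",o["time_s"].round(2) if hasattr(o["time_s"],"round") else o["time_s"])
E
python3 - <<'E'
from h import *
go([.616,.3165,.27],down(np.pi+SY))
E
```

```text
tool shift [-0.4621 -0.034  -0.099 ] turn [-0.001 -0.    -0.199] rows>= 10 t 0.15
```

Call:
jog_arm(motion=[[0, 0, -0.05, 0, 0, 0, 1], [0, 0, -0.049, 0, 0, 0, 1], [-0.04, -0.003, 0, 0, 0, 0, 1], [-0.045, -0.003, 0, 0, 0, 0, 1], [-0.045, -0.003, 0, 0, 0, 0, 1]])

```text
time_s: 0.65
ee_pos: [0.3159, 0.458, 0.2705]
eef_rot: [3.141, 0.0, 2.777]
force: [1.0, 0.9, 0.4]
grip_width: 0.0941
grip_force: 0.0
```

Call:
jog_arm(motion=[[-0.045, -0.003, 0, 0, 0, 0, 1], [-0.045, -0.003, 0, 0, 0, 0, 1], [-0.045, -0.003, 0, 0, 0, 0, 1], [-0.045, -0.003, 0, 0, 0, 0, 1], [-0.045, -0.003, 0, 0, 0, 0, 1]])

```text
time_s: 1.15
ee_pos: [0.5212, 0.3631, 0.2702]
eef_rot: [-3.141, -0.0, 2.776]
force: [0.2, 0.1, 0.2]
grip_width: 0.0936
grip_force: 0.0
```

Call:
jog_arm(motion=[[-0.045, -0.003, 0, 0, 0, -0.1, 1], [-0.04, -0.003, 0, 0, 0, -0.1, 1], [0, 0, 0, 0, 0, 0, 1], [0, 0, 0, 0, 0, 0, 1], [0, 0, 0, 0, 0, 0, 1]])

```text
time_s: 1.65
ee_pos: [0.5977, 0.3325, 0.2706]
eef_rot: [3.142, -0.0, 2.976]
force: [-0.0, -0.9, 0.4]
grip_width: 0.0939
grip_force: 0.0
```

Run:
```python
from h import *
o=ctrl.get_obs();print(o["ee_pos"],o["eef_rot"],o["qpos"].round(2),o["force"])
m=cam("wrist"); im=ctrl.camera("wrist"); save(im,"w1.png"); print(-m[1].T@m[2]);np.savez("w1.npz",K=m[0],R=m[1],t=m[2])
H=hsv(im).astype(int);h,s,v=H[...,0],H[...,1],H[...,2]
for c in blobs((h>8)&(h<22)&(s>150),200)[:2]:
    (x,y),r=cv2.minEnclosingCircle(c);print("cap",cen(c),x,y,r,ray(m,cen(c),.206),ray(m,(x,y),.206))
go([.616,.3165,.27],down(np.pi+SY))
```

```text
[0.59767904 0.33250077 0.27058069] [ 3.14150944e+00 -1.10572665e-04  2.97578159e+00] [ 0.45  0.58  0.9   0.    1.66 -0.95] [-0.02813209 -0.9346809   0.43466359]
[0.5304683  0.34314856 0.48314178]
cap [480.17200474 453.88250836] 467.0 450.0 172.23541259765625 [0.79197962 0.42077701 0.206     ] [0.78654908 0.4106515  0.206     ]
cap [319.92388094 266.41626903] 320.6060485839844 265.8787841796875 28.2230224609375 [0.6152642  0.32080317 0.206     ] [0.61494995 0.32135169 0.206     ]
tool shift [-0.0208 -0.0129  0.0009] turn [0.    0.    0.002] rows>= 1 t 1.7
```

View pics/w1.png

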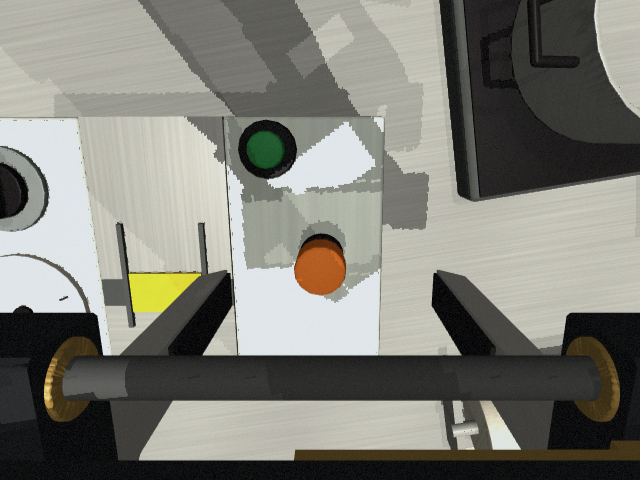

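The wrist view shows the orange cap between the fingers at about (320,268), the green button at (266,149) and the shutter at (165,292). Cap top comes out at about (0.616, 0.320). I'll descend and grip it.

Call:
jog_arm(motion=[[-0.0205, -0.0095, 0, 0, 0, 0, 1], [0, 0, 0.03, 0, 0, 0, 1], [0, 0, 0.035, 0, 0, 0, 1], [0, 0, 0.032, 0, 0, 0, 1], [0, 0, 0, 0, 0, 0, 1]])

```text
time_s: 2.2
ee_pos: [0.6147, 0.3192, 0.1694]
eef_rot: [-3.138, -0.006, 2.977]
force: [-1.0, -0.3, -0.0]
grip_width: 0.0941
grip_force: 0.0
```

Call:
jog_arm(motion=[[0, 0, 0, 0, 0, 0, -1], [0, 0, 0, 0, 0, 0, -1], [0, 0, 0, 0, 0, 0, -1], [0, 0, 0, 0, 0, 0, -1], [0, 0, 0, 0, 0, 0, -1]], squeeze=30)

```text
time_s: 2.7
ee_pos: [0.6172, 0.3192, 0.1741]
eef_rot: [3.141, 0.001, 2.976]
force: [-0.8, 0.2, 0.7]
grip_width: 0.0575
grip_force: 0.0
```

Call:
jog_arm(motion=[[0, 0, 0, 0, 0, 0, -1], [0, 0, 0, 0, 0, 0, -1], [0, 0, 0, 0, 0, 0, -1], [0, 0, 0, 0, 0, 0, -1]])

```text
time_s: 3.1
ee_pos: [0.6171, 0.3192, 0.1734]
eef_rot: [-3.142, -0.0, 2.976]
force: [0.3, 0.1, -1.0]
grip_width: 0.0254
grip_force: 0.0
```

Run:
```python
from h import *
o=ctrl.get_obs();print(o["ee_pos"],o["grip_width"],o["grip_force"],o["force"])
m=cam("wrist");im=ctrl.camera("wrist");p=proj(m,o["ee_pos"]);print(p)
s=ctrl.camera("scene");p2=proj(cam("scene"),o["ee_pos"]);print(p2)
x,y=p2.astype(int);a=cv2.resize(s[max(y-60,0):y+60,x-80:x+80],(533,400),interpolation=cv2.INTER_CUBIC)
b=cv2.resize(im,(533,400));save(np.hstack([a,b])[:, :],"g1.png") if 0 else save(cv2.resize(np.hstack([a,b]),(800,300)),"g1.png")
```

```text
[0.61707539 0.319153   0.17340714] 0.025354554881972066 0.0 [ 0.27598349  0.12140572 -0.97455908]
[332.27141243 268.31399511]
[427.65383976 164.42083196]
```

View pics/g1.png

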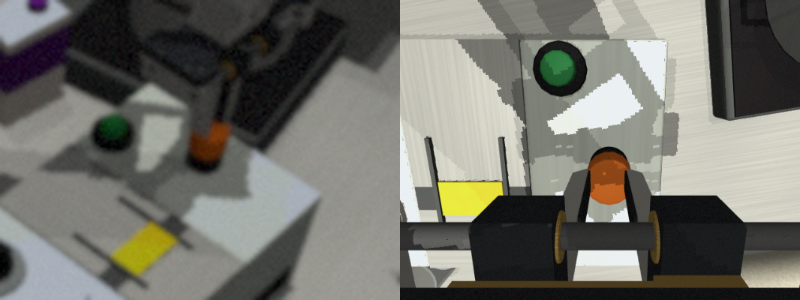

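The fingers are at 25 mm with no grip, although the cap shows between them at about (607,178) in the picture. I'll measure the offset from this close view.

Run:
```python
from h import *
o=ctrl.get_obs();m=cam("wrist");im=ctrl.camera("wrist");H=hsv(im).astype(int);h,s,v=H[...,0],H[...,1],H[...,2]
for c in blobs((h>5)&(h<22)&(s>150),200)[:4]:
    print("cap",cen(c),cv2.boundingRect(c),ray(m,cen(c),.206),ray(m,cen(c),.193))
e=o["ee_pos"]
for z in(.173,.193,.206,.24): print(z,proj(m,[e[0],e[1],z]))
print(-m[1].T@m[2], o["grip_width"],o["time_s"])
x,y=proj(m,e).astype(int);save(cv2.resize(im[y-90:y+130,x-110:x+110],(600,600)),"g2.png")
```

```text
cap [331.03421579 452.31440475] (50, 440, 482, 21) [0.70578848 0.30358333 0.206     ] [0.71705309 0.30168684 0.193     ]
cap [332.74808759 281.6091987 ] (300, 242, 70, 86) [0.61322136 0.3199426  0.206     ] [0.61780004 0.31922771 0.193     ]
cap [276.85679527 380.10045186] (271, 337, 15, 85) [0.65960667 0.28402681 0.206     ] [0.66753566 0.28071779 0.193     ]
cap [386.74898551 400.1142029 ] (380, 371, 13, 50) [0.67989606 0.3363951  0.206     ] [0.68929052 0.33686854 0.193     ]
0.173 [332.23589249 268.04891793]
0.193 [332.33684815 280.23856544]
0.206 [332.41349607 289.49323448]
0.24 [332.67198088 320.70336044]
[0.54982939 0.32984029 0.38598555] 0.017351559145341797 3.2
```

View pics/g2.png

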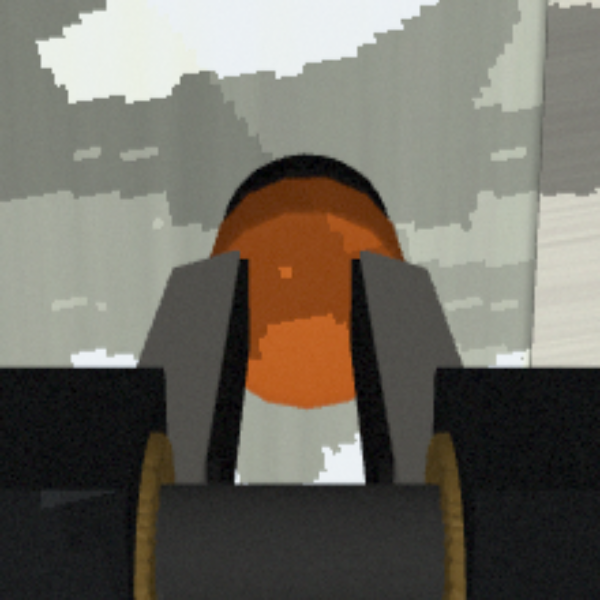

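Call:
jog_arm(motion=[[0, 0, 0, 0, 0, 0, -1], [0, 0, 0, 0, 0, 0, -1], [0, 0, 0, 0, 0, 0, -1]])

```text
time_s: 3.55
ee_pos: [0.6171, 0.3192, 0.1734]
eef_rot: [-3.142, 0.0, 2.976]
force: [-0.3, 0.1, 0.2]
grip_width: 0.0005
grip_force: 0.0
```

Run:
```python
from h import *
o=ctrl.get_obs();print(o["ee_pos"],o["grip_width"],o["grip_force"],o["force"],o["moment"])
m=cam("wrist");im=ctrl.camera("wrist")
x,y=proj(m,o["ee_pos"]).astype(int);save(cv2.resize(im[y-90:y+130,x-110:x+110],(600,600)),"g3.png")
```

```text
[0.6170694  0.31916879 0.17344299] 0.00047842899827985286 0.0 [-0.28403918  0.10641292  0.19422299] [-0.00777602  0.07145478  0.06907374]
```

View pics/g3.png

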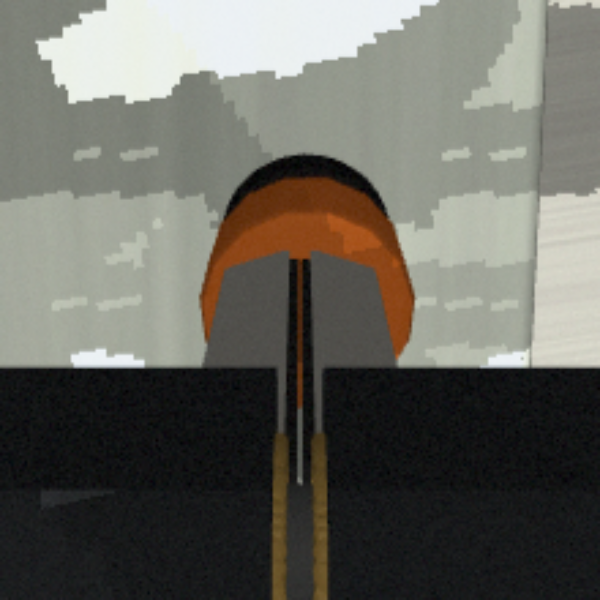

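The fingers closed fully above the cap without touching it, so the real tips are higher than I assumed. I'll check the tool constants and probe the cap top gently.

```bash
python3 -c "
from h import *
print(ctrl.pinch_z,[a for a in dir(ctrl) if a[0]!='_'])
m=cam('scene');s=ctrl.camera('scene');e=ctrl.get_obs()['ee_pos']
for z in(0,.019,.033): print(proj(m,e+[0,0,z]))
x,y=proj(m,e).astype(int);save(cv2.resize(s[y-60:y+40,x-60:x+60],(720,600),interpolation=cv2.INTER_CUBIC),'g4.png')"
```

```text
0.0188 ['MotionError', 'camera', 'camera_model', 'get_obs', 'hand_in', 'pinch_z']
[427.65280654 164.41339533]
[428.93654616 158.9643616 ]
[429.90237662 154.86474304]
```

View pics/g4.png

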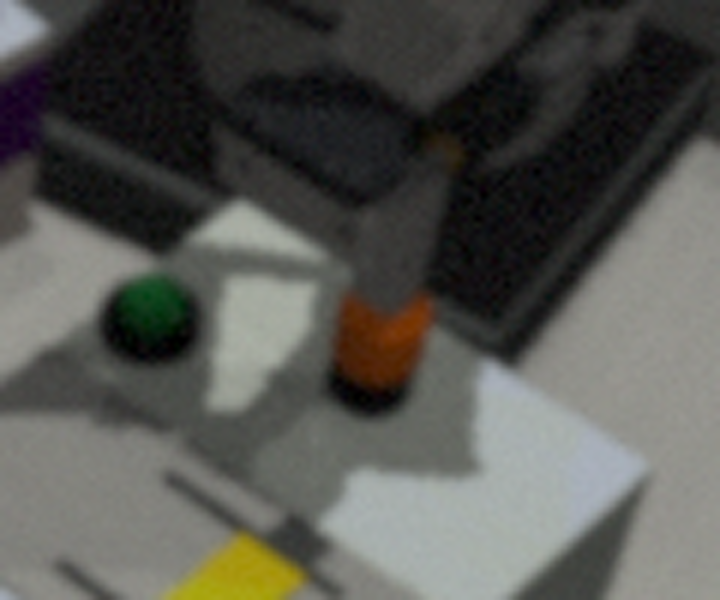

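Call:
jog_arm(motion=[[0, 0, -0.025, 0, 0, 0, -1], [0, 0, -0.025, 0, 0, 0, -1], [0, 0, 0, 0, 0, 0, -1]])

```text
time_s: 3.95
ee_pos: [0.618, 0.3196, 0.2274]
eef_rot: [3.138, 0.005, 2.976]
force: [-0.5, -0.2, 0.1]
grip_width: 0.0007
grip_force: 0.0
```

Run:
```python
from h import *
o=ctrl.get_obs();print(o["ee_pos"],o["grip_width"],o["force"])
m=cam("wrist");im=ctrl.camera("wrist")
x,y=proj(m,o["ee_pos"]).astype(int);print(x,y)
a=cv2.resize(im[y-90:y+130,x-110:x+110],(400,400))
m=cam('scene');s=ctrl.camera('scene');x,y=proj(m,o["ee_pos"]).astype(int)
b=cv2.resize(s[y-50:y+50,x-50:x+50],(400,400),interpolation=cv2.INTER_CUBIC);cv2.circle(b,(200,200),3,(255,0,0),1)
save(np.hstack([a,b]),"g5.png")
```

```text
[0.61804481 0.31961136 0.2274472 ] 0.0007179192955258416 [-0.54334693 -0.24937104  0.05619739]
332 268
```

View pics/g5.png

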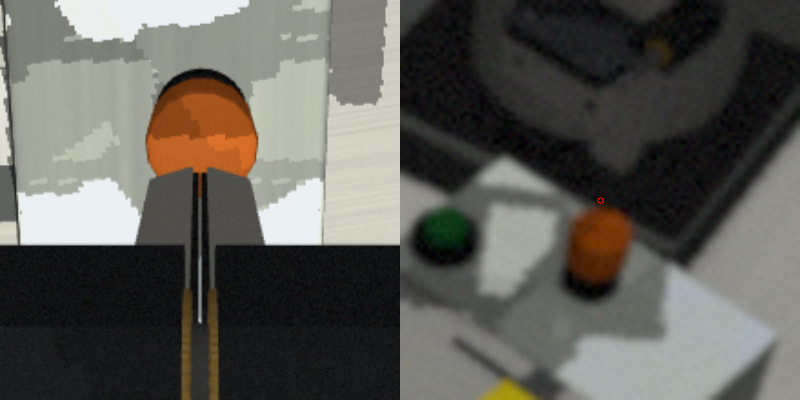

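The wrist view shows the finger tips ending at the same image row as before (about 270). In the scene view they sit about 8 px above the projected TCP at (600,200), so the real tips are about 3 cm behind the reported TCP. I'll probe the cap top to calibrate that.

Call:
jog_arm(motion=[[0, 0, 0.025, 0, 0, 0, -1], [0, 0, 0.025, 0, 0, 0, -1], [0, 0, 0, 0, 0, 0, -1], [0, 0, 0.002, 0, 0, 0, -1], [0, 0, 0, 0, 0, 0, -1]])

```text
time_s: 4.55
ee_pos: [0.617, 0.3191, 0.1722]
eef_rot: [3.141, 0.001, 2.976]
force: [-3.3, -2.3, 13.0]
grip_width: 0.0006
grip_force: 6.8
```

Call:
jog_arm(motion=[[0, 0, 0.002, 0, 0, 0, -1], [0, 0, 0, 0, 0, 0, -1]])

```text
time_s: 4.75
ee_pos: [0.6172, 0.3192, 0.1721]
eef_rot: [3.14, 0.002, 2.976]
force: [-8.2, -4.5, 24.1]
grip_width: 0.0004
grip_force: 12.1
```

Call:
jog_arm(motion=[[0, 0, 0.002, 0, 0, 0, -1], [0, 0, 0, 0, 0, 0, -1]])

```text
time_s: 4.95
ee_pos: [0.6173, 0.3193, 0.1719]
eef_rot: [3.139, 0.004, 2.976]
force: [-11.7, -6.7, 34.5]
grip_width: 0.0008
grip_force: 17.4
```

Call:
jog_arm(motion=[[0, 0, 0.002, 0, 0, 0, -1], [0, 0, 0, 0, 0, 0, -1]])

```text
time_s: 5.15
ee_pos: [0.6175, 0.3193, 0.1718]
eef_rot: [3.138, 0.005, 2.976]
force: [-15.9, -7.8, 44.8]
grip_width: 0.0004
grip_force: 22.8
```

Contact came at ee z = 0.172 against the cap top at 0.206, so the true tips are 34 mm behind the reported TCP. I'll back off, open and grip with that correction.

Call:
jog_arm(motion=[[0, 0, -0.045, 0, 0, 0, 1], [0, 0, 0, 0, 0, 0, 1], [0, 0, 0, 0, 0, 0, 1], [0, 0, 0, 0, 0, 0, 1], [0, 0, 0, 0, 0, 0, 1]])

```text
time_s: 5.65
ee_pos: [0.6166, 0.3189, 0.2085]
eef_rot: [-3.14, -0.002, 2.976]
force: [-0.6, -0.5, 0.6]
grip_width: 0.0368
grip_force: 0.0
```

Call:
jog_arm(motion=[[0, 0, 0, 0, 0, 0, 1], [0, 0, 0, 0, 0, 0, 1], [0, 0, 0, 0, 0, 0, 1], [0, 0, 0, 0, 0, 0, 1], [0, 0, 0, 0, 0, 0, 1]])

```text
time_s: 6.15
ee_pos: [0.6171, 0.3192, 0.2104]
eef_rot: [3.142, 0.0, 2.976]
force: [-0.4, -0.3, 0.5]
grip_width: 0.0771
grip_force: 0.0
```

Call:
jog_arm(motion=[[0, 0, 0.03, 0, 0, 0, 1], [0, 0, 0.026, 0, 0, 0, 1], [0, 0, 0.01, 0, 0, 0, 1], [0, 0, 0, 0, 0, 0, 1]])

```text
time_s: 6.55
ee_pos: [0.6166, 0.3189, 0.1433]
eef_rot: [-3.14, -0.002, 2.976]
force: [-0.2, -0.7, 0.6]
grip_width: 0.0939
grip_force: 0.0
```

Call:
jog_arm(motion=[[0, 0, 0, 0, 0, 0, -1], [0, 0, 0, 0, 0, 0, -1], [0, 0, 0, 0, 0, 0, -1], [0, 0, 0, 0, 0, 0, -1], [0, 0, 0, 0, 0, 0, -1]])

```text
time_s: 7.05
ee_pos: [0.6171, 0.3192, 0.1448]
eef_rot: [3.141, 0.0, 2.976]
force: [0.3, -0.1, 0.2]
grip_width: 0.0573
grip_force: 0.0
```

Call:
jog_arm(motion=[[0, 0, 0, 0, 0, 0, -1], [0, 0, 0, 0, 0, 0, -1], [0, 0, 0, 0, 0, 0, -1], [0, 0, 0, 0, 0, 0, -1]])

```text
time_s: 7.45
ee_pos: [0.6173, 0.3205, 0.1446]
eef_rot: [3.139, 0.001, 2.976]
force: [3.7, 8.9, -0.9]
grip_width: 0.0373
grip_force: 30.0
```

Call:
jog_arm(motion=[[0, 0.002, -0.015, 0, 0, 0, -1], [0, 0, -0.02, 0, 0, 0, -1], [0, 0, -0.02, 0, 0, 0, -1], [0, 0, -0.02, 0, 0, 0, -1], [0, 0, -0.005, 0, 0, 0, -1]])

```text
time_s: 7.95
ee_pos: [0.6173, 0.3205, 0.2261]
eef_rot: [-3.141, 0.0, 2.975]
force: [-3.0, -4.8, -3.4]
grip_width: 0.0378
grip_force: 30.0
```

Call:
jog_arm(motion=[[0, 0, -0.004, 0, 0, 0, -1], [0, 0, -0.004, 0, 0, 0, -1], [0, 0, 0, 0, 0, 0, -1], [0, 0, 0, 0, 0, 0, -1]])

```text
time_s: 8.35
ee_pos: [0.6173, 0.3205, 0.2322]
eef_rot: [-3.14, -0.001, 2.975]
force: [-1.7, -5.6, -0.7]
grip_width: 0.0374
grip_force: 30.0
```

Run:
```python
from h import *
o=ctrl.get_obs();print(o["ee_pos"],o["force"],o["grip_width"])
im=ctrl.camera("top");m=cam("top");H=hsv(im).astype(int);h,s,v=H[...,0],H[...,1],H[...,2]
st=np.zeros(h.shape,bool); st[140:265,195:320]=1
for c in blobs((h>22)&(h<35)&(s>120)&st,30): print("shut",ray(m,cen(c),.163))
```

```text
[0.61728359 0.32047406 0.23222876] [-1.72206515 -5.63425417 -0.71955229] 0.03741926086356246
shut [0.59008706 0.19109186 0.163     ]
```

Call:
jog_arm(motion=[[0, 0, -0.002, 0, 0, 0, -1], [0, 0, 0, 0, 0, 0, 0.4], [0, 0, 0, 0, 0, 0, 0.4], [0, 0, 0, 0, 0, 0, 0.4], [0, 0, 0, 0, 0, 0, 0.4]])

```text
time_s: 8.9
ee_pos: [0.6174, 0.3214, 0.2345]
eef_rot: [3.141, 0.0, 2.976]
force: [-0.5, -0.3, -0.8]
grip_width: 0.0648
grip_force: 0.0
```

Call:
jog_arm(motion=[[0, 0, -0.02, 0, 0, 0, 0.4], [0, 0, -0.03, 0, 0, 0, 0.4], [0, 0, -0.03, 0, 0, 0, 0.4], [0, 0, 0, 0, 0, 0, 0.4]])

```text
time_s: 9.3
ee_pos: [0.618, 0.3216, 0.3193]
eef_rot: [3.137, 0.006, 2.976]
force: [0.5, -0.0, 1.0]
grip_width: 0.0658
grip_force: 0.0
```

Run:
```python
from h import *
o=ctrl.get_obs();print(o["ee_pos"],o["force"],o["grip_width"])
im=ctrl.camera("top");m=cam("top");save(im,"top1.png");H=hsv(im).astype(int);h,s,v=H[...,0],H[...,1],H[...,2]
st=np.zeros(h.shape,bool); st[140:265,195:320]=1
for c in blobs((h>22)&(h<35)&(s>120)&st,30): print("shut",ray(m,cen(c),.163))
# steriliser deck corners: white panels
b=(v>95)&(s<40); b[:, :140]=0;b[:,330:]=0;b[:135]=0;b[270:]=0
print([ (cv2.contourArea(c),cv2.minAreaRect(c)) for c in blobs(b,500)])
go([.578+.03,-.183,.2],down(3.045))
```

```text
[0.61802639 0.32156718 0.31929569] [ 0.45008241 -0.02038927  0.98012694] 0.06578926475877646
shut [0.59119373 0.19071539 0.163     ]
[(18385.0, ((234.5, 202.0), (134.0, 189.0), 90.0))]
tool shift [-0.0732 -0.4994  0.1155] turn [ 0.002  0.003 -0.069] rows>= 11 t 9.35
```

Vent locked: the shutter stays drawn 37 mm after release. On the way to the blades I'll stop over the deck for one measuring look.

Call:
jog_arm(motion=[[0, -0.045, 0, 0, 0, 0, 0.4], [0, -0.045, 0, 0, 0, 0, 0.4], [0, -0.045, 0, 0, 0, 0, 0.4], [0, -0.03, 0, 0, 0, 0, 0.4], [0, 0, 0, 0, 0, 0, 0.4]])

```text
time_s: 9.85
ee_pos: [0.5897, 0.1552, 0.3139]
eef_rot: [-3.141, -0.001, 2.972]
force: [-0.9, 0.2, -0.5]
grip_width: 0.0659
grip_force: 0.0
```

Call:
jog_arm(motion=[[0, 0, 0, 0, 0, 0, 0.4], [0, 0, 0, 0, 0, 0, 0.4]])

```text
time_s: 10.05
ee_pos: [0.5901, 0.1593, 0.3136]
eef_rot: [-3.141, -0.001, 2.977]
force: [-0.3, 0.1, -1.0]
grip_width: 0.0659
grip_force: 0.0
```

Run:
```python
from h import *
o=ctrl.get_obs();print(o["ee_pos"],o["eef_rot"])
m=cam("wrist"); im=ctrl.camera("wrist"); save(im,"w2.png"); np.savez("w2.npz",K=m[0],R=m[1],t=m[2])
```

```text
[0.59009509 0.15927921 0.31360774] [-3.14135983e+00 -1.07708472e-03  2.97665636e+00]
```

View pics/w2.png

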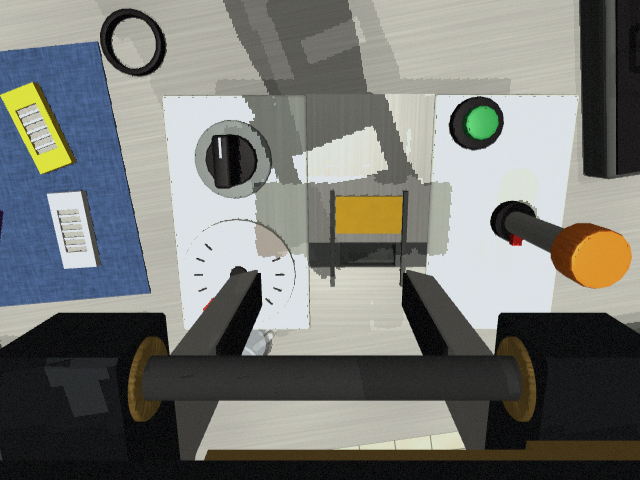

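The vent is up with the red button out at (516,240). The slot is open at about (368,255), and the deck's front corners are at (163,96) and (578,96).

Run:
```python
from h import *
d=np.load("w2.npz");m=(d["K"],d["R"],d["t"]);im=cv2.imread("pics/w2.png")[:,:,::-1]
for n,p,z in [("FL",(578,96),.16),("FR",(163,96),.16),("slotc",(368.5,255),.16),("slotL",(396,255),.16),("slotR",(342,255),.16),("dial",(238,273),.161),("BL",(550,328),.16),("BR",(188,328),.16)]:
    print(n,ray(m,p,z)[:2].round(4))
g=cv2.cvtColor(im.astype(np.uint8),cv2.COLOR_RGB2GRAY)
print(g[235:275:2,368]); print(g[255,300:435:3])
A=ray(m,(578,96),.16)[:2];B=ray(m,(163,96),.16)[:2];e=A-B;yaw=np.arctan2(-e[0],e[1]);print("yaw",yaw,np.hypot(*e))
for yy in (yaw,-.167):
    X=np.array([np.cos(yy),np.sin(yy)]);Y=np.array([-X[1],X[0]])
    print("c from corners",(A+B)/2+.11*X,"c from vent",np.array([.6174,.3208])-.13*Y,"c from slot",ray(m,(368.5,255),.16)[:2]-.035*X)
```

```text
FL [0.521  0.3842]
FR [0.4626 0.0342]
slotc [0.6312 0.1872]
slotL [0.6355 0.2126]
slotR [0.6272 0.1627]
dial [0.6281 0.0632]
BL [0.7339 0.3518]
BR [0.6756 0.0024]
[129 133 132 127  46  44  40  43  44  43  57  55  60  68  40  50 171 202
 208 202]
[224 224 167  60  60  51  53  48  53  53  46  53  51  52  47  40  37  34
  35  38  36  40  40  56  66  61  60  64  64  60  56  39  89  86  67 100
  97  93  93  93  91  96  99 173 178]
yaw -0.16522008831320437 0.3547576932428278
c from corners [0.60031484 0.19110816] c from vent [0.59601897 0.19257032] c from slot [0.59672227 0.19295514]
c from corners [0.60028246 0.19091506] c from vent [0.59579077 0.19260858] c from slot [0.59673257 0.19301658]
```

Call:
jog_arm(motion=[[-0.003, -0.044, 0, 0, 0, 0, 0.4], [-0.003, -0.044, 0, 0, 0, 0, 0.4], [-0.003, -0.044, 0, 0, 0, 0, 0.4], [-0.003, -0.044, 0, 0, 0, 0, 0.4], [-0.003, -0.044, 0, 0, 0, -0.03, 0.4]])

```text
time_s: 10.6
ee_pos: [0.5686, -0.0618, 0.314]
eef_rot: [3.141, -0.0, 3.008]
force: [0.7, -0.1, 0.4]
grip_width: 0.0659
grip_force: 0.0
```

Call:
jog_arm(motion=[[-0.003, -0.044, 0.02, 0, 0, -0.03, 0.4], [-0.003, -0.044, 0.02, 0, 0, 0, 0.4], [-0.003, -0.04, 0.03, 0, 0, 0, 0.4], [0, 0, 0.04, 0, 0, 0, 0.4], [0, 0, 0, 0, 0, 0, 0.4]])

```text
time_s: 11.1
ee_pos: [0.561, -0.1885, 0.199]
eef_rot: [3.139, -0.009, 3.035]
force: [1.0, 0.3, -0.5]
grip_width: 0.0657
grip_force: 0.0
```

Call:
jog_arm(motion=[[0, 0, 0, 0, 0, 0, 0.4], [0, 0, 0, 0, 0, 0, 0.4]])

```text
time_s: 11.3
ee_pos: [0.5639, -0.1884, 0.2069]
eef_rot: [-3.141, 0.003, 3.037]
force: [-0.4, 0.3, 0.3]
grip_width: 0.066
grip_force: 0.0
```

```bash
cat >> h.py <<'E'
C=np.array([.5965,.1927]); SYAW=-.165
def blade(nm,im,m,z=.012):
    H=hsv(im).astype(int);h,s,v=H[...,0],H[...,1],H[...,2]
    k={"white":(s<35)&(v>125),"yellow":(h>20)&(h<36)&(s>110)&(v>60),"green":(h>45)&(h<80)&(s>110)&(v>40)}[nm]
    k=cv2.morphologyEx(k.astype(np.uint8),cv2.MORPH_CLOSE,np.ones((9,9)))
    for c in blobs(k,400):
        r=cv2.minAreaRect(c); b=np.array([ray(m,q,z)[:2] for q in cv2.boxPoints(r)]); e=b[1]-b[0]; f=b[2]-b[1]
        l,w=(e,f) if np.hypot(*e)>np.hypot(*f) else (f,e); L,W=np.hypot(*l),np.hypot(*w)
        if .085<L<.115 and .034<W<.054: print(nm,r[0],"c",b.mean(0).round(4),"L,W",L.round(4),W.round(4),"yaw",round(np.arctan2(l[1],l[0])%np.pi,3))
E
python3 - <<'E'
from h import *
o=ctrl.get_obs();print(o["ee_pos"],o["eef_rot"],o["qpos"].round(2))
m=cam("wrist"); im=ctrl.camera("wrist"); save(im,"w3.png")
t=cam("top"); ti=ctrl.camera("top")
for n in("white","yellow","green"): blade(n,im,m); blade(n,ti,t)
E
```

```text
[ 0.56391369 -0.18837161  0.20693219] [-3.14078785e+00  3.02883471e-03  3.03744723e+00] [-0.38  0.38  1.34  0.    1.42 -1.85]
white (341.0, 221.0) c [ 0.5787 -0.1806] L,W 0.0999 0.0437 yaw 3.055
yellow (324.0754699707031, 87.7641372680664) c [ 0.4493 -0.1835] L,W 0.0998 0.0435 yaw 0.199
yellow (145.7000274658203, 378.9000244140625) c [ 0.7361 -0.4176] L,W 0.11 0.0369 yaw 2.811
yellow (517.5316162109375, 378.0919189453125) c [ 7.787e-01 -4.000e-04] L,W 0.1073 0.0365 yaw 0.129
green (191.8009033203125, 83.66786193847656) c [ 0.4327 -0.3079] L,W 0.103 0.0467 yaw 2.808
```

View pics/w3.png

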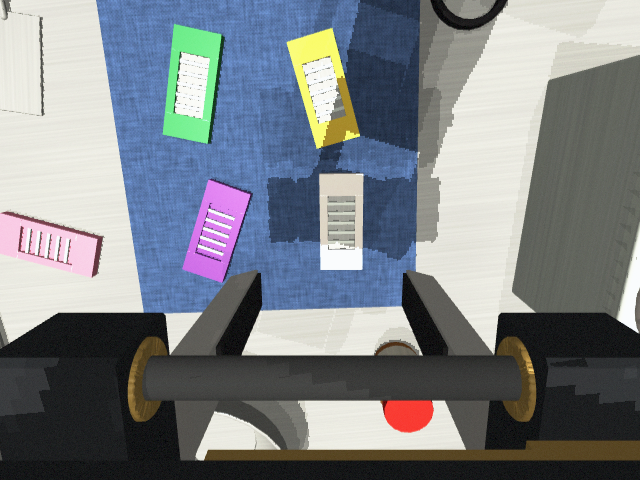

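The wrist view confirms the targets: white (341,221), yellow (323,88) and green (192,84). Purple (216,230) and pink (50,243) are decoys. White comes first.

Call:
jog_arm(motion=[[-0.022, 0.005, 0.035, 0, 0, -0.018, 0.4], [-0.022, 0.005, 0.04, 0, 0, 0, 0.4], [0, 0, 0.048, 0, 0, 0, 0.4], [0, 0, 0.048, 0, 0, 0, 0.4], [0, 0, 0.03, 0, 0, 0, 0.4]])

```text
time_s: 11.9
ee_pos: [0.607, -0.1825, 0.001]
eef_rot: [3.141, -0.002, 3.055]
force: [0.8, -0.1, -0.3]
grip_width: 0.0658
grip_force: 0.0
```

Call:
jog_arm(motion=[[0, 0, 0.015, 0, 0, 0, 0.4], [0, 0, 0.01, 0, 0, 0, 0.4], [0, 0, 0.007, 0, 0, 0, 0.4], [0, 0, 0.004, 0, 0, 0, 0.4], [0, 0, 0, 0, 0, 0, 0.4]])

```text
time_s: 12.4
ee_pos: [0.6083, -0.1837, -0.0314]
eef_rot: [-3.141, 0.002, 3.054]
force: [-0.5, 0.0, 0.2]
grip_width: 0.0657
grip_force: 0.0
```

Call:
jog_arm(motion=[[0, 0, 0, 0, 0, 0, -1], [0, 0, 0, 0, 0, 0, -1], [0, 0, 0, 0, 0, 0, -1], [0, 0, 0, 0, 0, 0, -1], [0, 0, 0, 0, 0, 0, -1]])

```text
time_s: 12.9
ee_pos: [0.608, -0.1836, -0.0317]
eef_rot: [-3.141, 0.001, 3.054]
force: [0.1, 0.6, 6.1]
grip_width: 0.0438
grip_force: 30.6
```

Call:
jog_arm(motion=[[0, 0, -0.02, 0, 0, 0, -1], [0, 0, -0.04, 0, 0, 0, -1], [0, 0, -0.045, 0, 0, 0, -1], [0, 0, -0.045, 0, 0, 0, -1], [0, 0, -0.045, 0, 0, 0, -1]])

```text
time_s: 13.4
ee_pos: [0.6071, -0.1834, 0.1643]
eef_rot: [-3.142, -0.0, 3.054]
force: [0.8, 0.2, -1.1]
grip_width: 0.0432
grip_force: 30.0
```

Call:
jog_arm(motion=[[0, 0, -0.045, 0, 0, 0, -1], [0, 0, -0.045, 0, 0, 0, -1], [0, 0.03, -0.035, 0, 0, 0, -1], [0, 0.045, 0, 0, 0, 0, -1], [0, 0, 0, 0, 0, 0, -1]])

```text
time_s: 13.9
ee_pos: [0.6146, -0.1047, 0.2887]
eef_rot: [3.141, 0.002, 3.058]
force: [-0.4, -0.2, -0.6]
grip_width: 0.0437
grip_force: 30.0
```

```bash
cat >> h.py <<'E'
RS=Ro.from_euler("z",SYAW)
RI=RS*Ro.from_matrix(np.array([[-.5736,0,-.8192],[0,1,0],[.8192,0,-.5736]]).T)
D=RI.apply([1,0,0]); M=np.append(C,.16)+RS.apply([.035,0,0])
def ins(back,B=(.0294,0,-.0387),off=(0,0,0)):
    return M-back*D-RI.apply(B)+RS.apply(off)
E
python3 - <<'E'
from h import *
print(ctrl.get_obs()["ee_pos"],ctrl.get_obs()["grip_width"])
for b in(.13,.075,.045): print(b,ins(b))
go(ins(.13),RI)
E
```

```text
[ 0.61458907 -0.10473508  0.28869155] 0.043656262905406806
0.13 [0.75248074 0.16672705 0.26837644]
0.075 [0.72136285 0.1719086  0.22332282]
0.045 [0.70438946 0.17473491 0.19874811]
tool shift [-0.1146  0.2821  0.0207] turn [ 0.039 -0.958  0.074] rows>= 7 t 13.9
```

Call:
jog_arm(motion=[[0, 0.03, 0, 0, -0.13, 0, -1], [0, 0.04, 0, 0, -0.14, 0, -1], [0, 0.04, 0, 0, -0.14, 0, -1], [0, 0.04, 0, 0, -0.14, 0, -1], [0, 0.04, 0, 0, -0.14, 0, -1]])

```text
time_s: 14.4
ee_pos: [0.6303, 0.0818, 0.2883]
eef_rot: [3.139, 0.697, 3.053]
force: [2.5, -1.1, -1.2]
grip_width: 0.044
grip_force: 30.0
```

Call:
jog_arm(motion=[[0, 0.04, 0, 0, -0.14, 0, -1], [0, 0.03, 0, 0, -0.12, 0, -1], [0, 0, 0, 0, 0, 0, -1], [0, 0, 0, 0, 0, 0, -1]])

```text
time_s: 14.8
ee_pos: [0.6364, 0.1254, 0.2863]
eef_rot: [-3.124, 0.873, 3.052]
force: [-0.1, -0.6, -0.3]
grip_width: 0.0435
grip_force: 30.0
```

Run:
```python
from h import *
o=ctrl.get_obs();print(o["ee_pos"],o["qpos"].round(2),o["grip_width"])
go(ins(.13),RI)
```

```text
[0.63641224 0.12544325 0.28630772] [ 0.27  0.03  1.82 -0.6   0.53 -0.8 ] 0.043492089169853525
tool shift [-0.0582  0.0531  0.0964] turn [ 0.043 -0.086  0.047] rows>= 3 t 14.8
```

Call:
jog_arm(motion=[[-0.015, 0.014, 0.024, 0.01, -0.02, 0.012, -1], [-0.015, 0.013, 0.024, 0.01, -0.02, 0.012, -1], [-0.015, 0.013, 0.024, 0.01, -0.02, 0.012, -1], [-0.013, 0.013, 0.024, 0.01, -0.025, 0.012, -1], [0, 0, 0, 0, 0, 0, -1]])

```text
time_s: 15.3
ee_pos: [0.7558, 0.1626, 0.2705]
eef_rot: [3.139, 0.958, 2.972]
force: [0.3, 0.9, -0.1]
grip_width: 0.0436
grip_force: 30.0
```

Run:
```python
from h import *
o=ctrl.get_obs();print(o["ee_pos"],o["qpos"].round(2),o["grip_width"])
go(ins(.08),RI)
```

```text
[0.75578804 0.1625739  0.27051553] [ 0.31  0.32  1.56 -0.86  0.52 -0.49] 0.04355646869380677
tool shift [ 0.054   0.0034 -0.0019] turn [-0.001 -0.002 -0.003] rows>= 2 t 15.3
```

Call:
jog_arm(motion=[[0.02, 0.0015, 0, 0, 0, 0, -1], [0.02, 0.0015, -0.001, 0, 0, 0, -1], [0.014, 0.0005, -0.001, 0, 0, 0, -1], [0, 0, 0, 0, 0, 0, -1]])

```text
time_s: 15.7
ee_pos: [0.7218, 0.1713, 0.2299]
eef_rot: [3.137, 0.955, 2.972]
force: [0.3, 0.5, -0.2]
grip_width: 0.0439
grip_force: 30.0
```

Run:
```python
from h import *
o=ctrl.get_obs();print(o["ee_pos"],o["qpos"].round(2))
go(ins(.08),RI)
a=ctrl.camera("wrist");m=cam("wrist");print("mouth in wrist",proj(m,M))
s=ctrl.camera("scene");x,y=proj(cam("scene"),M).astype(int);t=ctrl.camera("top");u,v=proj(cam("top"),M).astype(int)
r=lambda q:cv2.resize(q,(400,300),interpolation=cv2.INTER_CUBIC)
save(np.vstack([np.hstack([r(a),r(s[y-45:y+45,x-60:x+60])]),np.hstack([r(t[v-45:v+45,u-60:u+60]),r(a[150:390,160:480])])]),"i1.png")
```

```text
[0.72183431 0.17129873 0.22985511] [ 0.35  0.31  1.68 -1.04  0.48 -0.27]
tool shift [0.0007 0.0005 0.0033] turn [ 0.001 -0.005 -0.002] rows>= 1 t 15.7
mouth in wrist [332.41560726  29.43723664]
```

View pics/i1.png

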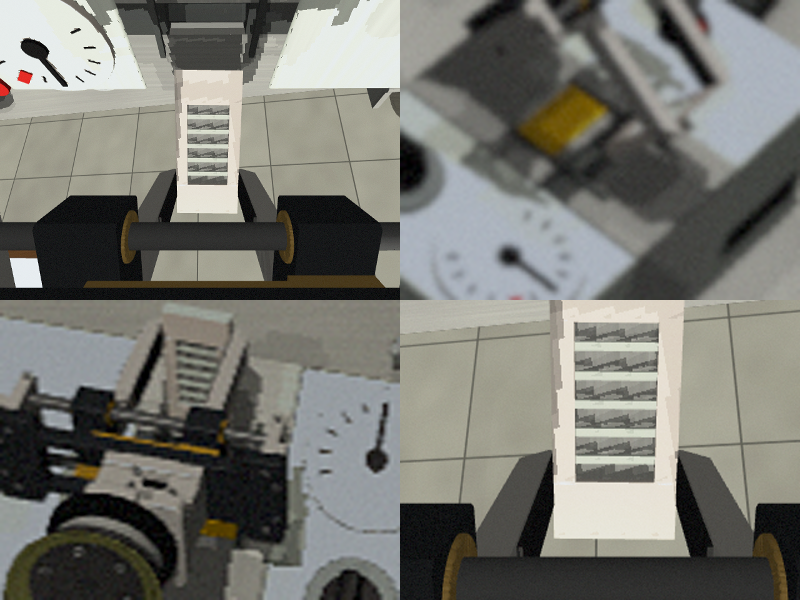

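The wrist view shows the blade held square and centred, with the slot ahead at the top. Joint 4 has run into its limit (-1.04), though, so this tool tilt won't reach. I'll lay the blade back on the mat and re-grip with the tool leaning 25° about the closing axis, which makes the insertion pose steeper.

Call:
jog_arm(motion=[[-0.03, 0, 0, 0, 0, 0, -1], [-0.04, 0, 0, 0, 0, 0, -1], [-0.02, -0.02, -0.02, 0, 0.1, 0, -1], [0, -0.03, -0.03, 0, 0.14, 0, -1], [0, -0.03, -0.03, 0, 0.14, 0, -1]])

```text
time_s: 16.35
ee_pos: [0.705, 0.1001, 0.3491]
eef_rot: [3.139, 0.612, 2.971]
force: [0.7, -0.6, -1.4]
grip_width: 0.0437
grip_force: 30.0
```

Call:
jog_arm(motion=[[0, -0.035, -0.02, 0, 0.14, 0, -1], [0, -0.04, 0, 0, 0.14, 0, -1], [0, -0.04, 0, 0, 0.14, 0, -1], [0, -0.04, 0, 0, 0.14, 0, -1], [0, 0, 0, 0, 0, 0, -1]])

```text
time_s: 16.85
ee_pos: [0.6688, -0.0567, 0.3616]
eef_rot: [3.141, 0.049, 2.964]
force: [0.3, -0.1, -1.8]
grip_width: 0.0435
grip_force: 30.0
```

Run:
```python
from h import *
o=ctrl.get_obs();print(o["ee_pos"],o["qpos"].round(2),o["grip_width"])
go([.608,-.1836,.1],down(3.054))
```

```text
[ 0.66879193 -0.05665781  0.3616242 ] [-0.14  0.53  0.78 -0.    1.79 -1.53] 0.043473219909237006
tool shift [ 0.0502 -0.1359  0.2594] turn [-0.002  0.049 -0.09 ] rows>= 6 t 16.85
```

Call:
jog_arm(motion=[[0.017, -0.045, 0, 0, 0.025, -0.045, -1], [0.017, -0.045, 0, 0, 0.024, -0.045, -1], [0.016, -0.046, 0, 0, 0, 0, -1], [0, 0, 0.045, 0, 0, 0, -1], [0, 0, 0.045, 0, 0, 0, -1]])

```text
time_s: 17.35
ee_pos: [0.6018, -0.1812, 0.2737]
eef_rot: [-3.138, 0.015, 3.056]
force: [0.4, 0.1, -2.0]
grip_width: 0.0436
grip_force: 30.0
```

Run:
```python
from h import *
o=ctrl.get_obs();print(o["ee_pos"],o["qpos"].round(2),o["grip_width"])
go([.608,-.1836,-.0305],down(3.054))
```

```text
[ 0.60177907 -0.18115649  0.27365987] [-0.35  0.42  1.12  0.    1.58 -1.84] 0.04360473984648962
tool shift [-0.002  -0.0009  0.3042] turn [-0.003  0.015  0.002] rows>= 7 t 17.35
```

Call:
jog_arm(motion=[[0, 0, 0.048, 0, 0, 0, -1], [0, 0, 0.048, 0, 0, 0, -1], [0, 0, 0.048, 0, 0, 0, -1], [0, 0, 0.048, 0, 0, 0, -1], [0, 0, 0.03, 0, 0, 0, -1]])

```text
time_s: 17.85
ee_pos: [0.603, -0.1802, 0.0482]
eef_rot: [-3.14, 0.008, 3.058]
force: [-0.2, -0.9, -0.6]
grip_width: 0.0437
grip_force: 30.0
```

Call:
jog_arm(motion=[[0, 0, 0.02, 0, 0, 0, -1], [0, 0, 0, 0, 0, 0, -1], [0, 0, 0, 0, 0, 0, -1]])

```text
time_s: 18.15
ee_pos: [0.6046, -0.1811, 0.0323]
eef_rot: [-3.138, 0.011, 3.057]
force: [0.6, 0.2, -0.1]
grip_width: 0.0434
grip_force: 30.0
```

Run:
```python
from h import *
o=ctrl.get_obs();print(o["ee_pos"],o["qpos"].round(2),o["force"])
go([.608,-.1836,-.0305],down(3.054))
```

```text
[ 0.60458881 -0.18106653  0.03226214] [-0.35  0.61  1.42 -0.    1.11 -1.84] [ 0.6477999   0.18941848 -0.11631449]
tool shift [-0.0029 -0.002   0.0628] turn [-0.003  0.011  0.003] rows>= 2 t 18.15
```

Call:
jog_arm(motion=[[-0.003, -0.002, 0.03, 0, 0.011, 0, -1], [0, 0, 0.02, 0, 0, 0, -1], [0, 0, 0.011, 0, 0, 0, -1], [0, 0, 0.001, 0, 0, 0, -1], [0, 0, 0, 0, 0, 0, -1]])

```text
time_s: 18.65
ee_pos: [0.6076, -0.1836, -0.0296]
eef_rot: [-3.138, -0.0, 3.057]
force: [-0.8, -0.5, -0.6]
grip_width: 0.044
grip_force: 30.0
```

Call:
jog_arm(motion=[[0, 0, 0, 0, 0, 0, 0.4], [0, 0, 0, 0, 0, 0, 0.4], [0, 0, 0, 0, 0, 0, 0.4], [0, 0, -0.01, 0, 0, 0, 0.4], [0.0045, 0, -0.001, 0, 0.116, 0, 0.4]])

```text
time_s: 19.15
ee_pos: [0.6017, -0.1832, -0.018]
eef_rot: [-3.138, -0.118, 3.056]
force: [-0.7, -0.3, 0.6]
grip_width: 0.0658
grip_force: 0.0
```

Call:
jog_arm(motion=[[0.0045, 0, 0, 0, 0.116, 0, 0.4], [0.0045, 0, 0, 0, 0.116, 0, 0.4], [0, 0, 0, 0, 0, 0, 0.4], [0, 0, 0, 0, 0, 0, 0.4]])

```text
time_s: 19.55
ee_pos: [0.5938, -0.1822, -0.0188]
eef_rot: [-3.138, -0.348, 3.056]
force: [0.5, 0.1, -0.5]
grip_width: 0.0657
grip_force: 0.0
```

```bash
cat >> h.py <<'E'
PHI=.35; TZ=-.039
def pick(c,yaw,zup=0.,off=.03,tz=-.034,tipz=.0062):
    # tip centre above the blade's trailing part, tool leaning by PHI
    R=down(yaw)*Ro.from_euler("y",PHI); u=np.array([np.cos(yaw),np.sin(yaw)])
    # the finger line crosses the blade mid-plane (z .007) at -off along u
    tip=np.array([*(np.asarray(c)-off*u),tipz+zup]); 
    return tip-R.apply([0,0,tz]),R
E
python3 - <<'E'
from h import *
o=ctrl.get_obs();print(o["ee_pos"],o["qpos"].round(2),o["force"],o["grip_width"])
go(*pick([.5787,-.1806],3.054))
E
```

```text
[ 0.59382015 -0.18218616 -0.01881938] [-0.32  0.89  1.1  -0.08  1.49 -1.78] [ 0.54892795  0.12304683 -0.46509395] 0.06570125394241307
tool shift [-0.0053  0.0003  0.0054] turn [-0.004  0.002  0.002] rows>= 1 t 19.55
```

Call:
jog_arm(motion=[[-0.005, 0, 0.003, 0, 0, 0, 0.4], [0, 0, 0.0025, 0, 0, 0, 0.4], [0, 0, 0, 0, 0, 0, 0.4], [0, 0, 0, 0, 0, 0, -1], [0, 0, 0, 0, 0, 0, -1]], squeeze=40)

```text
time_s: 20.05
ee_pos: [0.5964, -0.1826, -0.0251]
eef_rot: [-3.138, -0.349, 3.055]
force: [-0.0, 0.7, -0.3]
grip_width: 0.0529
grip_force: 0.0
```

Call:
jog_arm(motion=[[0, 0, 0, 0, 0, 0, -1], [0, 0, 0, 0, 0, 0, -1], [0, 0, 0, 0, 0, 0, -1]])

```text
time_s: 20.35
ee_pos: [0.5964, -0.1825, -0.0253]
eef_rot: [-3.138, -0.35, 3.055]
force: [0.2, 0.2, 1.8]
grip_width: 0.0434
grip_force: 40.0
```

```bash
cat >> h.py <<'E'
RT=RI*Ro.from_euler("y",PHI)
def inst(back,B,off=(0,0,0)): return M-back*D-RT.apply(B)+RS.apply(off)
def btool(c,yaw):
    o=ctrl.get_obs(); R=Ro.from_euler("xyz",o["eef_rot"]); u=np.array([np.cos(yaw),np.sin(yaw),0])
    B=R.inv().apply(np.array([c[0],c[1],.007])-o["ee_pos"]); print("B",B.round(4),"u in tool",R.inv().apply(u).round(3)); return B
E
python3 - <<'E'
from h import *
o=ctrl.get_obs();print(o["ee_pos"],o["force"],o["grip_width"],o["grip_force"])
btool([.5787,-.1806],3.054)
E
```

```text
[ 0.59636889 -0.18249838 -0.02526009] [0.15801303 0.1866047  1.79181857] 0.04336005914347587 39.99130725860596
B [ 0.0278  0.0003 -0.0242] u in tool [0.939 0.003 0.343]
```

Call:
jog_arm(motion=[[0.007, 0, -0.019, 0, 0, 0, -1], [0.015, 0, -0.042, 0, 0, 0, -1], [0.015, 0, -0.042, 0, 0, 0, -1], [0.015, 0, -0.042, 0, 0, 0, -1], [0.015, 0, -0.042, 0, 0, 0, -1]])

```text
time_s: 20.85
ee_pos: [0.5974, -0.1817, 0.175]
eef_rot: [-3.138, -0.35, 3.055]
force: [0.7, 0.1, -1.3]
grip_width: 0.0434
grip_force: 40.0
```

Call:
jog_arm(motion=[[0.015, 0, -0.042, 0, 0, 0, -1], [0.015, 0, -0.042, 0, 0, 0, -1], [0, 0.04, 0, 0, -0.1, 0, -1], [0, 0.045, 0, 0, -0.14, 0, -1], [0, 0.045, 0, 0, -0.14, 0, -1]])

```text
time_s: 21.35
ee_pos: [0.6096, -0.0506, 0.2621]
eef_rot: [-3.139, 0.036, 3.056]
force: [2.5, 0.5, 0.3]
grip_width: 0.0435
grip_force: 40.0
```

Call:
jog_arm(motion=[[0, 0.045, 0, 0, -0.14, 0, -1], [0, 0.045, 0, 0, -0.12, 0, -1], [0, 0.045, 0, 0, -0.12, 0, -1], [0, 0.045, 0, 0, -0.1, 0, -1], [0, 0, 0, 0, 0, 0, -1]])

```text
time_s: 21.85
ee_pos: [0.6227, 0.1323, 0.2606]
eef_rot: [-3.138, 0.512, 3.064]
force: [-0.4, -0.1, -1.6]
grip_width: 0.0434
grip_force: 40.0
```

Run:
```python
from h import *
o=ctrl.get_obs();print(o["ee_pos"],o["qpos"].round(2),o["grip_width"])
B=(.0278,0,-.0242); print(inst(.1,B),inst(.045,B)); go(inst(.1,B),RT)
```

```text
[0.62266842 0.13233919 0.26061987] [ 0.22  0.14  1.6  -0.19  0.92 -1.19] 0.04338989291323919
[0.72375422 0.17151041 0.23800368] [0.69263634 0.17669197 0.19295006]
tool shift [-0.0741  0.0471  0.0674] turn [ 0.043 -0.098  0.074] rows>= 3 t 21.85
```

Call:
jog_arm(motion=[[-0.025, 0.01, 0.01, 0.01, -0.025, 0.02, -1], [-0.025, 0.012, 0.015, 0.011, -0.025, 0.018, -1], [-0.018, 0.013, 0.02, 0.011, -0.024, 0.018, -1], [-0.006, 0.012, 0.022, 0.011, -0.024, 0.018, -1], [0, 0, 0, 0, 0, 0, -1]])

```text
time_s: 22.35
ee_pos: [0.7286, 0.1627, 0.238]
eef_rot: [-3.138, 0.604, 2.973]
force: [-0.8, -0.4, -0.7]
grip_width: 0.0436
grip_force: 40.0
```

Call:
jog_arm(motion=[[0, 0, 0, 0, 0, 0, -1]])

```text
time_s: 22.45
ee_pos: [0.7281, 0.1621, 0.2415]
eef_rot: [-3.14, 0.606, 2.972]
force: [0.7, 0.5, 0.5]
grip_width: 0.043
grip_force: 40.0
```

Run:
```python
from h import *
o=ctrl.get_obs();print(o["ee_pos"],o["qpos"].round(2),o["grip_width"])
B=(.0278,0,-.0242); go(inst(.1,B),RT);go(inst(.06,B),RT)
a=ctrl.camera("wrist");m=cam("wrist")
for q in ([0,-.026,0],[0,.026,0]): 
    p=M+RS.apply(q);print("slot end",proj(m,p))
E0=inst(.1,B); t=Ro.from_euler("xyz",o["eef_rot"])
for y in(-.022,.022): print("lead corner",proj(m,o["ee_pos"]+t.apply([B[0]+.05*.939,y,B[2]+.05*.343])))
save(cv2.resize(a[0:330,120:560],(800,600)),"i2.png")
```

```text
[0.72811771 0.16212848 0.24152235] [ 0.27  0.38  1.38 -0.33  0.85 -0.98] 0.043026543312567264
tool shift [ 0.0068  0.0085 -0.0005] turn [-0.004 -0.004 -0.003] rows>= 1 t 22.45
tool shift [0.0444 0.0084 0.0134] turn [-0.004 -0.004 -0.003] rows>= 1 t 22.45
slot end [296.65104454  15.5360043 ]
slot end [400.61463762  14.88330937]
lead corner [287.68366986 125.64804006]
lead corner [377.376399   125.53402731]
```

View pics/i2.png

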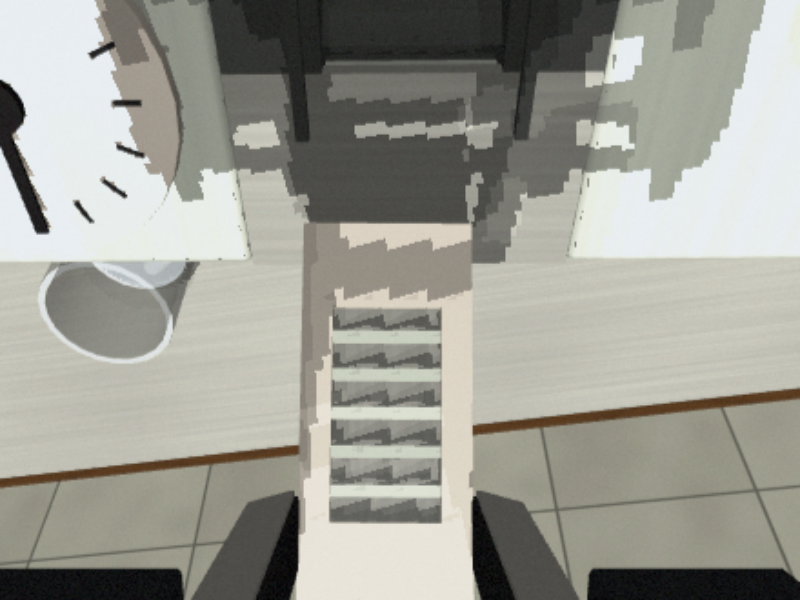

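The wrist view shows the slot mouth at crop columns 320–503 with its back edge at row ~60, and the blade's lead edge at columns 303–472. Both match my predicted projections to about 1 mm. I only need to shift sideways and go in.

Run:
```python
from h import *
m=cam("wrist");B=(.0278,0,-.0242)
print(proj(m,M+RS.apply([.0098,0,0])),proj(m,M+RS.apply([.0078,0,0])))
for b in(.06,.045,.0): go(inst(b,B,(0,-.0007,0)),RT)
```

```text
[348.11955069  35.5295594 ] [348.21542155  31.49826376]
tool shift [0.045  0.0078 0.0142] turn [-0.004 -0.002 -0.004] rows>= 1 t 22.5
tool shift [0.0591 0.0078 0.0193] turn [-0.004 -0.002 -0.004] rows>= 2 t 22.5
tool shift [0.1014 0.0077 0.0349] turn [-0.004 -0.002 -0.004] rows>= 3 t 22.5
```

Call:
jog_arm(motion=[[0.005, 0.0075, 0, -0.004, -0.002, -0.004, -1], [0.015, 0, 0.005, 0, 0, 0, -1], [0.015, 0, 0.005, 0, 0, 0, -1], [0.01, 0, 0.004, 0, 0, 0, -1], [0, 0, 0, 0, 0, 0, -1]])

```text
time_s: 23.0
ee_pos: [0.7002, 0.175, 0.2042]
eef_rot: [-3.141, 0.609, 2.977]
force: [0.7, -0.1, -0.1]
grip_width: 0.0438
grip_force: 40.0
```

Run:
```python
from h import *
o=ctrl.get_obs();print(o["force"],o["qpos"].round(2));B=(.0278,0,-.0242)
for b in(.05,.0,-.005): go(inst(b,B,(0,-.0007,0)),RT)
```

```text
[ 0.68098536 -0.13624299 -0.09583839] [ 0.3   0.35  1.5  -0.38  0.77 -0.9 ]
tool shift [ 0.0081 -0.0002  0.0031] turn [ 0.    -0.001  0.001] rows>= 1 t 23.0
tool shift [ 0.055  -0.0002  0.0203] turn [ 0.    -0.001  0.001] rows>= 2 t 23.0
tool shift [ 0.0597 -0.0002  0.022 ] turn [ 0.    -0.001  0.001] rows>= 2 t 23.0
```

Call:
jog_arm(motion=[[0.008, 0, 0.003, 0, 0, 0, -1], [0.008, 0, 0.003, 0, 0, 0, -1], [0.008, 0, 0.003, 0, 0, 0, -1]])

```text
time_s: 23.3
ee_pos: [0.6865, 0.1772, 0.1832]
eef_rot: [3.141, 0.61, 2.976]
force: [1.1, 0.4, 0.0]
grip_width: 0.0436
grip_force: 40.0
```

Call:
jog_arm(motion=[[0.01, 0, 0.004, 0, 0, 0, -1], [0.01, 0, 0.004, 0, 0, 0, -1], [0.01, 0, 0.003, 0, 0, 0, -1], [0.006, 0, 0.002, 0, 0, 0, -1]])

```text
time_s: 23.7
ee_pos: [0.6642, 0.1809, 0.1513]
eef_rot: [-3.141, 0.609, 2.977]
force: [0.5, -0.9, -1.1]
grip_width: 0.0437
grip_force: 40.0
```

Call:
jog_arm(motion=[[0, 0, 0, 0, 0, 0, 0.4], [0, 0, 0, 0, 0, 0, 0.4], [0, 0, 0, 0, 0, 0, 0.4], [0, 0, 0, 0, 0, 0, 0.4], [0, 0, 0, 0, 0, 0, 0.4]])

```text
time_s: 24.2
ee_pos: [0.6652, 0.1808, 0.1526]
eef_rot: [3.141, 0.61, 2.976]
force: [-0.0, -0.5, -0.5]
grip_width: 0.0658
grip_force: 0.0
```

Call:
jog_arm(motion=[[-0.02, 0, -0.007, 0, 0, 0, 0.4], [-0.03, 0, -0.012, 0, 0, 0, 0.4], [-0.03, 0, -0.02, 0, 0, 0, 0.4], [0, 0, -0.03, 0, 0, 0, 0.4], [0, 0, -0.03, 0, 0, 0, 0.4]])

```text
time_s: 24.7
ee_pos: [0.6736, 0.179, 0.2802]
eef_rot: [3.141, 0.61, 2.976]
force: [-0.3, -0.1, -0.9]
grip_width: 0.0655
grip_force: 0.0
```

```bash
cat >> h.py <<'E'
def pocket(n):
    im=ctrl.camera("wrist");m=cam("wrist");x,y=proj(m,M+[0,0,.02]).astype(int);print("mouth px",proj(m,M));save(im,n)
    return im
E
python3 - <<'E'
from h import *
o=ctrl.get_obs();print(o["ee_pos"],o["qpos"].round(2))
im=pocket("r1.png");s=ctrl.camera("scene");p=proj(cam("scene"),M).astype(int)
x,y=p;c=proj(cam("scene"),np.append(C,.05)).astype(int)
save(np.hstack([cv2.resize(im,(400,300)),cv2.resize(s[y-60:y+60,x-80:x+80],(400,300),interpolation=cv2.INTER_CUBIC)]),"r1.png")
t=ctrl.camera("top");tm=cam("top")
for n in("white","yellow","green"): blade(n,t,tm)
E
```

```text
[0.67360972 0.17900737 0.28018495] [ 0.33  0.25  1.46 -0.35  0.91 -0.94]
mouth px [331.41686767  81.25472852]
yellow (380.4580993652344, 264.0956726074219) c [ 0.4483 -0.1852] L,W 0.0992 0.0457 yaw 0.169
green (427.22760009765625, 270.9192810058594) c [ 0.4311 -0.3101] L,W 0.1006 0.0466 yaw 2.843
```

View pics/r1.png

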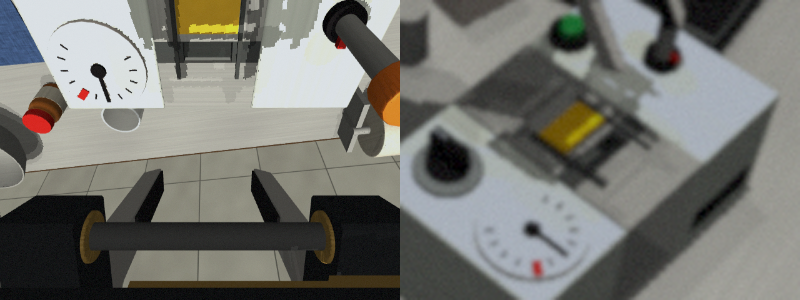

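The slot is empty in both views and the white blade is gone from the mat, so it dropped into the chamber. Next is yellow; I'll go there and measure from close by with numbers only.

Call:
jog_arm(motion=[[0, -0.04, 0, 0, 0.1, 0, 0.4], [0, -0.045, 0, 0, 0.12, 0, 0.4], [0, -0.045, 0, 0, 0.12, 0, 0.4], [0, -0.045, 0, 0, 0.12, 0, 0.4], [0, -0.045, 0, 0, 0.12, 0, 0.4]])

```text
time_s: 25.35
ee_pos: [0.6373, -0.0397, 0.2785]
eef_rot: [3.14, 0.025, 2.977]
force: [-0.2, -0.3, 0.3]
grip_width: 0.066
grip_force: 0.0
```

Call:
jog_arm(motion=[[0.02, -0.04, 0, 0, 0, -0.05, 0.4], [0.04, -0.02, 0, 0, 0, -0.1, 0.4], [0.04, 0, 0.02, 0, 0, -0.1, 0.4], [0.04, 0, 0.02, 0, 0, -0.1, 0.4], [0, 0, 0, 0, 0, 0, 0.4]])

```text
time_s: 25.85
ee_pos: [0.4856, -0.0921, 0.2302]
eef_rot: [-3.135, 0.02, -2.955]
force: [-0.2, -0.7, 0.4]
grip_width: 0.0658
grip_force: 0.0
```

Call:
jog_arm(motion=[[0, 0, 0, 0, 0, 0, 0.4], [0, 0, 0, 0, 0, 0, 0.4]])

```text
time_s: 26.05
ee_pos: [0.4921, -0.0924, 0.2356]
eef_rot: [-3.131, 0.029, -2.957]
force: [0.5, -0.1, 0.5]
grip_width: 0.0661
grip_force: 0.0
```

Run:
```python
from h import *
o=ctrl.get_obs();print(o["ee_pos"],o["eef_rot"],o["qpos"].round(2))
m=cam("wrist");im=ctrl.camera("wrist");save(im,"w4.png")
for n in("yellow","green"): blade(n,im,m)
```

```text
[ 0.49209504 -0.09242395  0.23564275] [-3.13086577  0.02946579 -2.95742784] [-0.26  0.12  1.59  0.    1.4  -2.02]
yellow (255.0996551513672, 141.98501586914062) c [ 0.4497 -0.1838] L,W 0.1004 0.0447 yaw 0.174
green (138.42379760742188, 102.3614730834961) c [ 0.4324 -0.3068] L,W 0.1043 0.0475 yaw 2.817
```

Run:
```python
from h import *
go(*pick([.4497,-.1838],.174+np.pi,zup=.04)); go(*pick([.4497,-.1838],.174+np.pi))
```

```text
tool shift [ 0.0466 -0.08    0.2209] turn [-0.012  0.379  0.008] rows>= 5 t 26.1
tool shift [ 0.0478 -0.0796  0.2609] turn [-0.012  0.379  0.008] rows>= 6 t 26.1
```

Call:
jog_arm(motion=[[0.012, -0.02, 0.04, 0, 0, 0, 0.4], [0.012, -0.02, 0.04, 0, 0, 0, 0.4], [0.012, -0.02, 0.04, 0, 0, 0, 0.4], [0.011, -0.02, 0.04, 0, 0, 0, 0.4], [0, 0, 0.02, -0.012, 0.125, 0, 0.4]])

```text
time_s: 26.6
ee_pos: [0.4621, -0.1821, 0.0516]
eef_rot: [3.138, -0.1, -2.961]
force: [0.1, -0.0, 0.6]
grip_width: 0.0657
grip_force: 0.0
```

Call:
jog_arm(motion=[[0, 0, 0, 0, 0.125, 0.004, 0.4], [0, 0, 0, 0, 0.128, 0.004, 0.4], [0, 0, 0, 0, 0, 0, 0.4], [0, 0, 0, 0, 0, 0, 0.4]])

```text
time_s: 27.0
ee_pos: [0.4655, -0.1801, 0.0538]
eef_rot: [3.141, -0.349, -2.964]
force: [0.5, -0.1, 0.1]
grip_width: 0.0658
grip_force: 0.0
```

Run:
```python
from h import *
print(ctrl.get_obs()["ee_pos"])
go(*pick([.4497,-.1838],.174+np.pi,zup=.02)); go(*pick([.4497,-.1838],.174+np.pi))
```

```text
[ 0.46550986 -0.18005802  0.0538227 ]
tool shift [-0.0223 -0.001   0.0553] turn [-0.001  0.001  0.003] rows>= 2 t 27.0
tool shift [-0.0292 -0.001   0.074 ] turn [-0.001  0.001  0.003] rows>= 2 t 27.0
```

Call:
jog_arm(motion=[[-0.011, -0.001, 0.027, 0, 0, 0.003, 0.4], [-0.011, 0, 0.028, 0, 0, 0, 0.4], [-0.003, 0, 0.01, 0, 0, 0, 0.4], [-0.0035, 0, 0.0085, 0, 0, 0, 0.4], [0, 0, 0, 0, 0, 0, 0.4]])

```text
time_s: 27.5
ee_pos: [0.4664, -0.1812, -0.0239]
eef_rot: [-3.141, -0.349, -2.968]
force: [0.0, 0.6, 0.0]
grip_width: 0.0658
grip_force: 0.0
```

Call:
jog_arm(motion=[[0, 0, 0, 0, 0, 0, -1], [0, 0, 0, 0, 0, 0, -1], [0, 0, 0, 0, 0, 0, -1], [0, 0, 0, 0, 0, 0, -1], [0, 0, 0, 0, 0, 0, -1]])

```text
time_s: 28.0
ee_pos: [0.4668, -0.1811, -0.0234]
eef_rot: [-3.14, -0.349, -2.968]
force: [0.1, -0.3, 6.7]
grip_width: 0.0431
grip_force: 40.0
```

Run:
```python
from h import *
o=ctrl.get_obs();print(o["ee_pos"],o["force"],o["grip_width"])
btool([.4497,-.1838],.174+np.pi)
```

```text
[ 0.46675608 -0.18112703 -0.02340658] [ 0.12023641 -0.28969847  6.74305822] 0.04308210435464421
B [ 0.0266  0.0003 -0.0227] u in tool [0.94  0.    0.342]
```

Call:
jog_arm(motion=[[0.007, 0, -0.019, 0, 0, 0, -1], [0.015, 0, -0.042, 0, 0, 0, -1], [0.015, 0, -0.042, 0, 0, 0, -1], [0.015, 0, -0.042, 0, 0, 0, -1], [0.015, 0, -0.042, 0, 0, 0, -1]])

```text
time_s: 28.5
ee_pos: [0.4671, -0.1805, 0.1765]
eef_rot: [-3.141, -0.35, -2.968]
force: [0.7, 0.5, -1.0]
grip_width: 0.0432
grip_force: 40.0
```

Call:
jog_arm(motion=[[0.015, 0, -0.042, 0, 0, 0, -1], [0.015, 0, -0.042, 0, 0, 0, -1], [-0.02, 0.01, -0.01, 0, -0.1, 0.05, -1], [-0.035, 0.015, 0, 0, -0.12, 0.06, -1], [-0.035, 0.02, 0, 0, -0.12, 0.06, -1]])

```text
time_s: 29.0
ee_pos: [0.5543, -0.1253, 0.2527]
eef_rot: [-3.111, -0.001, -3.138]
force: [1.0, -0.4, -1.0]
grip_width: 0.043
grip_force: 40.0
```

Call:
jog_arm(motion=[[-0.02, 0.04, 0.0, 0, -0.1, 0.05, -1], [-0.02, 0.04, 0.0, 0, -0.1, 0.05, -1], [-0.02, 0.04, 0.0, 0, -0.1, 0.05, -1], [0, 0.045, 0.01, 0, -0.1, 0.02, -1], [0, 0.045, 0.01, 0, -0.1, 0, -1]])

```text
time_s: 29.5
ee_pos: [0.638, 0.0815, 0.236]
eef_rot: [-3.141, 0.502, 2.982]
force: [1.1, -1.4, -0.7]
grip_width: 0.0428
grip_force: 40.0
```

Run:
```python
from h import *
o=ctrl.get_obs();print(o["ee_pos"],o["qpos"].round(2),o["grip_width"])
B=(.0266,0,-.0227); go(inst(.1,B,(0,-.0007,0)),RT)
```

```text
[0.63801796 0.08146837 0.23596526] [ 0.14  0.18  1.61 -0.18  0.88 -1.19] 0.04284711557285446
tool shift [-0.0613  0.1018  0.0307] turn [ 0.003 -0.108  0.005] rows>= 3 t 29.5
```

Call:
jog_arm(motion=[[-0.03, 0.01, 0, 0, -0.03, 0, -1], [-0.025, 0.03, 0.005, 0, -0.04, 0, -1], [-0.005, 0.03, 0.013, 0, -0.038, 0.005, -1], [0, 0.031, 0.014, 0, 0, 0, -1], [0, 0, 0, 0, 0, 0, -1]])

```text
time_s: 30.0
ee_pos: [0.7225, 0.1713, 0.2351]
eef_rot: [-3.14, 0.602, 2.981]
force: [-0.1, -0.2, -0.9]
grip_width: 0.0434
grip_force: 40.0
```

Call:
jog_arm(motion=[[0, 0, 0, 0, 0, 0, -1], [0, 0, 0, 0, 0, 0, -1]])

```text
time_s: 30.2
ee_pos: [0.7227, 0.1676, 0.2387]
eef_rot: [3.141, 0.606, 2.977]
force: [0.6, -0.4, -0.6]
grip_width: 0.0427
grip_force: 40.0
```

```bash
cat >> h.py <<'E'
def align(nm,B):
    o=ctrl.get_obs();print(o["ee_pos"],o["qpos"].round(2),o["grip_width"]); m=cam("wrist"); im=ctrl.camera("wrist");save(im,"al_%s.png"%nm)
    H=hsv(im).astype(int);h,s,v=H[...,0],H[...,1],H[...,2]
    k={"yellow":(h>20)&(h<38)&(s>110)&(v>60),"green":(h>45)&(h<80)&(s>110)&(v>40)}[nm]; k[330:]=0; k[:60]=0
    k=cv2.morphologyEx(k.astype(np.uint8),cv2.MORPH_OPEN,np.ones((5,5)))
    for c in blobs(k,800): print("bbox",cv2.boundingRect(c),"rect",cv2.minAreaRect(c))
    t=Ro.from_euler("xyz",o["eef_rot"])
    for y in(-.022,.022): print("lead corner pred",proj(m,o["ee_pos"]+t.apply([B[0]+.05*.939,y,B[2]+.05*.343])))
    print("slot ends",proj(m,M+RS.apply([0,-.026,0])),proj(m,M+RS.apply([0,.026,0])))
E
python3 - <<'E'
from h import *
B=(.0266,0,-.0227);align("yellow",B)
for b in(.06,-.005): go(inst(b,B,(0,-.0007,0)),RT)
E
```

```text
[0.72269496 0.16760577 0.23869345] [ 0.28  0.37  1.4  -0.33  0.84 -0.97] 0.04265939472011812
bbox (283, 125, 97, 205) rect ((331.0, 227.0), (204.0, 96.0), 90.0)
lead corner pred [287.79839424 129.6368446 ]
lead corner pred [376.9736779  129.57314831]
slot ends [289.0045702   31.89431967] [391.73792881  31.92821272]
tool shift [0.039  0.0034 0.0133] turn [ 0.001 -0.004  0.   ] rows>= 1 t 30.25
tool shift [0.0999 0.0034 0.0358] turn [ 0.001 -0.004  0.   ] rows>= 3 t 30.25
```

Call:
jog_arm(motion=[[0.005, 0.0035, 0, 0, -0.004, 0, -1], [0.015, 0, 0.005, 0, 0, 0, -1], [0.015, 0, 0.006, 0, 0, 0, -1], [0.01, 0, 0.004, 0, 0, 0, -1], [0.008, 0, 0.003, 0, 0, 0, -1]])

```text
time_s: 30.75
ee_pos: [0.6901, 0.1771, 0.1928]
eef_rot: [3.141, 0.61, 2.978]
force: [0.6, 0.4, -1.1]
grip_width: 0.0435
grip_force: 40.0
```

Call:
jog_arm(motion=[[0.008, 0, 0.003, 0, 0, 0, -1], [0.008, 0, 0.003, 0, 0, 0, -1], [0, 0, 0, 0, 0, 0, -1]])

```text
time_s: 31.05
ee_pos: [0.6804, 0.1788, 0.178]
eef_rot: [-3.141, 0.608, 2.979]
force: [-0.5, 0.0, -0.4]
grip_width: 0.0431
grip_force: 40.0
```

Run:
```python
from h import *
B=(.0266,0,-.0227);print(ctrl.get_obs()["force"])
go(inst(-.005,B,(0,-.0007,0)),RT)
```

```text
[-0.54530184  0.01135608 -0.35422888]
tool shift [ 0.0294 -0.0007  0.0105] turn [ 0.001 -0.002  0.002] rows>= 1 t 31.05
```

Call:
jog_arm(motion=[[0.01, 0, 0.004, 0, 0, 0, -1], [0.01, 0, 0.0035, 0, 0, 0, -1], [0.008, 0, 0.003, 0, 0, 0, -1], [0, 0, 0, 0, 0, 0, -1]])

```text
time_s: 31.45
ee_pos: [0.6633, 0.1816, 0.1529]
eef_rot: [-3.141, 0.608, 2.979]
force: [-0.0, -0.2, -0.9]
grip_width: 0.043
grip_force: 40.0
```

Call:
jog_arm(motion=[[0, 0, 0, 0, 0, 0, 0.4], [0, 0, 0, 0, 0, 0, 0.4], [0, 0, 0, 0, 0, 0, 0.4], [0, 0, 0, 0, 0, 0, 0.4], [0, 0, 0, 0, 0, 0, 0.4]])

```text
time_s: 31.95
ee_pos: [0.6645, 0.1815, 0.1545]
eef_rot: [3.141, 0.61, 2.978]
force: [-0.5, -0.2, 0.1]
grip_width: 0.0658
grip_force: 0.0
```

Call:
jog_arm(motion=[[-0.02, 0, -0.007, 0, 0, 0, 0.4], [-0.03, 0, -0.012, 0, 0, 0, 0.4], [-0.03, 0, -0.02, 0, 0, 0, 0.4], [0, 0, -0.03, 0, 0, 0, 0.4], [0, 0, -0.03, 0, 0, 0, 0.4]])

```text
time_s: 32.45
ee_pos: [0.673, 0.1797, 0.2822]
eef_rot: [3.141, 0.609, 2.977]
force: [-0.1, -0.1, -0.5]
grip_width: 0.066
grip_force: 0.0
```

```bash
cat >> h.py <<'E'
def gone(nm):
    m=cam("wrist");im=ctrl.camera("wrist");save(im,"gone_%s.png"%nm);p=proj(m,M);x,y=p.astype(int);print(p)
    H=hsv(im).astype(int);h,s,v=H[...,0],H[...,1],H[...,2]
    k={"yellow":(h>20)&(h<38)&(s>110)&(v>60),"green":(h>45)&(h<80)&(s>110)&(v>40)}[nm]
    for c in blobs(k,60): print(nm,"px",cv2.boundingRect(c))
    t=ctrl.camera("top");tm=cam("top")
    for n in("white","yellow","green"): blade(n,t,tm)
E
python3 - <<'E'
from h import *
gone("yellow"); print(ctrl.get_obs()["ee_pos"])
E
```

```text
[332.46851926  84.36562338]
yellow px (279, 0, 105, 55)
green (427.2706604003906, 270.93121337890625) c [ 0.4311 -0.3103] L,W 0.1005 0.0467 yaw 2.839
[0.67309461 0.18073081 0.28590426]
```

Call:
jog_arm(motion=[[0, -0.04, 0, 0, 0.1, 0, 0.4], [0, -0.045, 0, 0, 0.12, 0, 0.4], [0, -0.045, 0, 0, 0.12, 0, 0.4], [0, -0.045, 0, 0, 0.12, 0, 0.4], [0, -0.045, 0, 0, 0.12, 0, 0.4]])

```text
time_s: 33.05
ee_pos: [0.637, -0.039, 0.281]
eef_rot: [3.14, 0.025, 2.978]
force: [0.0, 0.5, 0.5]
grip_width: 0.0658
grip_force: 0.0
```

Call:
jog_arm(motion=[[0.018, -0.045, 0, 0, 0.03, 0, 0.4], [0.02, -0.045, 0, 0, 0, 0, 0.4], [0.02, -0.045, 0, 0, 0, 0.03, 0.4], [0.02, -0.045, 0, 0, 0, 0.03, 0.4], [0.02, -0.045, 0, 0, 0, 0.03, 0.4]])

```text
time_s: 33.55
ee_pos: [0.4991, -0.2423, 0.2795]
eef_rot: [3.141, -0.002, 2.887]
force: [0.7, -0.2, 0.1]
grip_width: 0.0654
grip_force: 0.0
```

Call:
jog_arm(motion=[[0, -0.03, 0.04, 0, 0, 0.03, 0.4], [0, 0, 0.04, 0, 0, 0.03, 0.4], [0, 0, 0, 0, 0, 0, 0.4], [0, 0, 0, 0, 0, 0, 0.4]])

```text
time_s: 33.95
ee_pos: [0.4931, -0.2696, 0.2012]
eef_rot: [3.141, -0.001, 2.829]
force: [-0.2, -0.4, -0.1]
grip_width: 0.0658
grip_force: 0.0
```

Run:
```python
from h import *
o=ctrl.get_obs();print(o["ee_pos"],o["eef_rot"],o["qpos"].round(2))
m=cam("wrist");im=ctrl.camera("wrist");save(im,"w5.png")
blade("green",im,m);blade("white",im,m);t=ctrl.camera("top");blade("green",t,cam("top"))
```

```text
[ 0.49312623 -0.26955368  0.20115922] [ 3.14122980e+00 -1.28886475e-03  2.82910583e+00] [-0.57  0.31  1.44  0.    1.39 -1.82]
green (274.0780334472656, 162.49755859375) c [ 0.4321 -0.3088] L,W 0.1 0.0444 yaw 2.841
```

Run:
```python
from h import *
go([*(pick([.4321,-.3088],2.841)[0][:2]),.055],down(2.841))
```

```text
tool shift [ 0.0288 -0.056   0.1478] turn [-0.001  0.002 -0.011] rows>= 4 t 34.05
```

Call:
jog_arm(motion=[[0.01, -0.019, 0.03, 0, 0, -0.011, 0.4], [0.01, -0.019, 0.04, 0, 0, 0, 0.4], [0.009, -0.018, 0.04, 0, 0.05, 0, 0.4], [0, 0, 0.038, 0, 0.1, 0, 0.4], [0, 0, 0, 0, 0.1, 0, 0.4]])

```text
time_s: 34.55
ee_pos: [0.4451, -0.3129, 0.0504]
eef_rot: [3.14, -0.258, 2.839]
force: [-1.1, -0.1, 0.3]
grip_width: 0.0659
grip_force: 0.0
```

Call:
jog_arm(motion=[[0, 0, 0, 0, 0.1, 0, 0.4], [0, 0, 0, 0, 0, 0, 0.4], [0, 0, 0, 0, 0, 0, 0.4]])

```text
time_s: 34.85
ee_pos: [0.4475, -0.3137, 0.0534]
eef_rot: [-3.141, -0.347, 2.84]
force: [0.5, -0.1, 0.7]
grip_width: 0.0659
grip_force: 0.0
```

Run:
```python
from h import *
print(ctrl.get_obs()["ee_pos"])
go(*pick([.4321,-.3088],2.841,zup=.02)); go(*pick([.4321,-.3088],2.841))
```

```text
[ 0.44754077 -0.3136605   0.05340727]
tool shift [-0.0222  0.0001  0.0549] turn [ 0.     0.003 -0.   ] rows>= 2 t 34.85
tool shift [-0.029   0.0001  0.0737] turn [ 0.     0.003 -0.   ] rows>= 2 t 34.85
```

Call:
jog_arm(motion=[[-0.011, 0, 0.027, 0, 0.003, 0, 0.4], [-0.011, 0, 0.028, 0, 0, 0, 0.4], [-0.003, 0, 0.01, 0, 0, 0, 0.4], [-0.0035, 0, 0.0085, 0, 0, 0, 0.4], [0, 0, 0, 0, 0, 0, 0.4]])

```text
time_s: 35.35
ee_pos: [0.4478, -0.3141, -0.0256]
eef_rot: [3.141, -0.353, 2.839]
force: [-0.2, 0.3, -0.2]
grip_width: 0.0659
grip_force: 0.0
```

Call:
jog_arm(motion=[[0, 0, 0, 0, 0, 0, -1], [0, 0, 0, 0, 0, 0, -1], [0, 0, 0, 0, 0, 0, -1], [0, 0, 0, 0, 0, 0, -1], [0, 0, 0, 0, 0, 0, -1]])

```text
time_s: 35.85
ee_pos: [0.4481, -0.3142, -0.0253]
eef_rot: [-3.141, -0.353, 2.839]
force: [0.5, -0.7, 6.0]
grip_width: 0.0436
grip_force: 40.0
```

Run:
```python
from h import *
o=ctrl.get_obs();print(o["ee_pos"],o["force"],o["grip_width"])
btool([.4321,-.3088],2.841)
```

```text
[ 0.4481066  -0.31422054 -0.02531183] [ 0.51229409 -0.70631901  5.96211121] 0.04361719764482072
B [ 0.027   0.0004 -0.0245] u in tool [ 0.938 -0.002  0.345]
```

Call:
jog_arm(motion=[[0.007, 0, -0.019, 0, 0, 0, -1], [0.015, 0, -0.042, 0, 0, 0, -1], [0.015, 0, -0.042, 0, 0, 0, -1], [0.015, 0, -0.042, 0, 0, 0, -1], [0.015, 0, -0.042, 0, 0, 0, -1]])

```text
time_s: 36.35
ee_pos: [0.4493, -0.3144, 0.1744]
eef_rot: [3.141, -0.354, 2.839]
force: [0.7, 0.2, -1.6]
grip_width: 0.0433
grip_force: 40.0
```

Call:
jog_arm(motion=[[0.015, 0, -0.042, 0, 0, 0, -1], [0.015, 0, -0.042, 0, 0, 0, -1], [-0.01, 0.03, 0, 0, -0.06, 0, -1], [-0.01, 0.045, 0, 0, -0.1, 0, -1], [-0.01, 0.045, 0, 0, -0.1, 0, -1]])

```text
time_s: 36.85
ee_pos: [0.5143, -0.2078, 0.2533]
eef_rot: [3.141, -0.09, 2.838]
force: [1.1, 0.2, -0.5]
grip_width: 0.043
grip_force: 40.0
```

Call:
jog_arm(motion=[[-0.02, 0.045, 0, 0, -0.1, -0.03, -1], [-0.02, 0.045, 0, 0, -0.1, -0.03, -1], [-0.02, 0.045, 0, 0, -0.1, -0.03, -1], [-0.02, 0.045, 0, 0, -0.1, -0.03, -1], [0, 0, 0, 0, 0, 0, -1]])

```text
time_s: 37.35
ee_pos: [0.637, -0.0504, 0.258]
eef_rot: [-3.129, 0.309, 2.967]
force: [0.0, -0.3, -1.5]
grip_width: 0.0428
grip_force: 40.0
```

Run:
```python
from h import *
o=ctrl.get_obs();print(o["ee_pos"],o["eef_rot"],o["qpos"].round(2),o["grip_width"])
B=(.0266,0,-.0227); go(inst(.1,B,(0,-.0007,.03)),RT)
```

```text
[ 0.63701629 -0.05042618  0.25796732] [-3.12914056  0.30931541  2.96729753] [-0.12  0.25  1.42 -0.03  1.17 -1.51] 0.04283810297640571
tool shift [-0.0462  0.2329  0.0008] turn [-0.016 -0.301 -0.006] rows>= 5 t 37.35
```

Call:
jog_arm(motion=[[-0.015, 0.04, 0, -0.008, -0.06, 0, -1], [-0.015, 0.045, 0, -0.008, -0.06, -0.006, -1], [-0.01, 0.045, 0, 0, -0.06, 0, -1], [-0.006, 0.045, 0.005, 0, -0.06, 0, -1], [0, 0.045, 0.01, 0, -0.06, 0, -1]])

```text
time_s: 37.85
ee_pos: [0.725, 0.1537, 0.2622]
eef_rot: [3.14, 0.61, 2.968]
force: [0.1, -0.1, -0.1]
grip_width: 0.0434
grip_force: 40.0
```

Call:
jog_arm(motion=[[0, 0.013, 0, 0, 0, 0, -1], [0, 0, 0, 0, 0, 0, -1], [0, 0, 0, 0, 0, 0, -1]])

```text
time_s: 38.15
ee_pos: [0.7266, 0.164, 0.2614]
eef_rot: [-3.141, 0.606, 2.968]
force: [1.2, -0.6, -1.4]
grip_width: 0.0431
grip_force: 40.0
```

Run:
```python
from h import *
B=(.027,0,-.0245);align("green",B)
for b in(.1,-.005): go(inst(b,B,(0,-.0007,0)),RT)
```

```text
[0.72660794 0.16403704 0.26141626] [ 0.27  0.36  1.35 -0.32  0.89 -0.99] 0.04305379793390599
bbox (283, 124, 97, 206) rect ((331.0, 226.5), (205.0, 96.0), 90.0)
lead corner pred [287.43794725 128.63217222]
lead corner pred [377.44303208 128.56921234]
slot ends [295.05365072   6.23124311] [392.2387821    5.26965587]
tool shift [0.0178 0.0066 0.0173] turn [-0.005 -0.004 -0.008] rows>= 1 t 38.2
tool shift [0.1163 0.006  0.0537] turn [-0.005 -0.004 -0.008] rows>= 3 t 38.2
```

Call:
jog_arm(motion=[[0.009, 0.0035, 0.009, -0.005, -0.004, -0.008, -1], [0.009, 0.0035, 0.0085, 0, 0, 0, -1], [0.015, 0, 0.005, 0, 0, 0, -1], [0.012, 0, 0.004, 0, 0, 0, -1], [0.012, 0, 0.004, 0, 0, 0, -1]])

```text
time_s: 38.7
ee_pos: [0.6984, 0.1759, 0.2028]
eef_rot: [-3.141, 0.61, 2.977]
force: [-0.3, 0.2, 0.1]
grip_width: 0.0434
grip_force: 40.0
```

Call:
jog_arm(motion=[[0.008, 0, 0.003, 0, 0, 0, -1], [0.008, 0, 0.003, 0, 0, 0, -1], [0, 0, 0, 0, 0, 0, -1]])

```text
time_s: 39.0
ee_pos: [0.6887, 0.1783, 0.1884]
eef_rot: [-3.14, 0.609, 2.979]
force: [-0.1, -0.3, -0.4]
grip_width: 0.0435
grip_force: 40.0
```

Run:
```python
from h import *
B=(.027,0,-.0245);print(ctrl.get_obs()["force"])
go(inst(-.005,B,(0,-.0007,0)),RT)
```

```text
[-0.0761665  -0.32518189 -0.41540919]
tool shift [ 0.0417 -0.0016  0.0161] turn [ 0.    -0.001  0.002] rows>= 1 t 39.0
```

Call:
jog_arm(motion=[[0.01, -0.001, 0.004, 0, 0, 0, -1], [0.01, 0, 0.004, 0, 0, 0, -1], [0.01, 0, 0.004, 0, 0, 0, -1], [0.01, 0, 0.003, 0, 0, 0, -1], [0, 0, 0, 0, 0, 0, -1]])

```text
time_s: 39.5
ee_pos: [0.664, 0.1817, 0.1524]
eef_rot: [-3.14, 0.608, 2.98]
force: [0.7, 0.2, -1.5]
grip_width: 0.043
grip_force: 40.0
```

Call:
jog_arm(motion=[[0, 0, 0, 0, 0, 0, 0.4], [0, 0, 0, 0, 0, 0, 0.4], [0, 0, 0, 0, 0, 0, 0.4], [0, 0, 0, 0, 0, 0, 0.4], [0, 0, 0, 0, 0, 0, 0.4]])

```text
time_s: 40.0
ee_pos: [0.6653, 0.1815, 0.1543]
eef_rot: [-3.141, 0.61, 2.979]
force: [0.5, -0.3, 0.5]
grip_width: 0.0656
grip_force: 0.0
```

Call:
jog_arm(motion=[[-0.02, 0, -0.007, 0, 0, 0, 0.4], [-0.03, 0, -0.012, 0, 0, 0, 0.4], [-0.03, 0, -0.02, 0, 0, 0, 0.4], [0, 0, -0.03, 0, 0, 0, 0.4], [0, 0, -0.03, 0, 0, 0, 0.4]])

```text
time_s: 40.5
ee_pos: [0.6738, 0.1798, 0.2819]
eef_rot: [-3.141, 0.61, 2.978]
force: [0.2, 0.7, -0.1]
grip_width: 0.0656
grip_force: 0.0
```

Run:
```python
from h import *
gone("green"); print(ctrl.get_obs()["ee_pos"])
KN=np.append(C,0)+RS.apply([-.055,-.12,0]);DI=np.append(C,.16)+RS.apply([.05,-.12,0]);print("knob",KN,"dial",DI)
m=cam("wrist");im=ctrl.camera("wrist");H=hsv(im).astype(int);h,s,v=H[...,0],H[...,1],H[...,2]
c=proj(m,DI);yy,xx=np.indices(h.shape)
P=np.array([[ray(m,(x,y),.162)[:2] for x in range(int(c[0])-70,int(c[0])+70)] for y in range(max(0,int(c[1])-60),min(480,int(c[1])+70))])
L=np.einsum("ij,abj->abi",RS.as_matrix()[:2,:2].T,P-DI[:2]); y0=max(0,int(c[1])-60);x0=int(c[0])-70
sub=H[y0:y0+P.shape[0],x0:x0+140]; r=np.hypot(L[...,0],L[...,1]); a=np.arctan2(L[...,1],L[...,0])
red=((sub[...,0]<8)|(sub[...,0]>172))&(sub[...,1]>120)&(r<.06); blk=(sub[...,2]<60)&(r>.012)&(r<.03)
for n,k in(("red",red),("black",blk)): print(n,k.sum(),L[k].mean(0),"ang",np.arctan2(*L[k].mean(0)[::-1]),"r",r[k].mean())
save(im[y0:y0+140,max(0,x0):x0+140],"dial.png");print(c)
```

```text
[332.20164874  83.39859983]
[0.67388599 0.18089336 0.2856287 ]
knob [0.52253671 0.08336368 0.        ] dial [0.62611064 0.06611718 0.16      ]
red 199 [ 0.03601736 -0.03101535] ang -0.7109157532931858 r 0.047650146921941784
black 175 [ 0.01783536 -0.00462948] ang -0.2539628674146248 r 0.018972409768170665
[158.60319602 100.28611372]
```

Green has gone in too and nothing remains on the mat, so all three blades are posted. Now I'll place the wrist camera over the dial to measure the pointer, the mark and the knob.

Call:
jog_arm(motion=[[0, -0.02, 0, 0, 0.12, 0, 0.4], [0, -0.025, 0, 0, 0.12, 0, 0.4], [0, -0.025, 0, 0, 0.13, 0, 0.4], [0, -0.025, 0, 0, 0.13, 0, 0.4], [0, -0.02, 0, 0, 0.11, 0, 0.4]])

```text
time_s: 41.15
ee_pos: [0.6554, 0.0649, 0.2799]
eef_rot: [3.141, -0.006, 2.978]
force: [-0.8, -0.3, 0.0]
grip_width: 0.0657
grip_force: 0.0
```

Call:
jog_arm(motion=[[-0.015, 0, 0, 0, 0, 0, 0.4], [0, 0, 0, 0, 0, 0, 0.4], [0, 0, 0, 0, 0, 0, 0.4]])

```text
time_s: 41.45
ee_pos: [0.6699, 0.0644, 0.2795]
eef_rot: [-3.141, -0.001, 2.978]
force: [0.4, 0.1, -0.0]
grip_width: 0.0656
grip_force: 0.0
```

```bash
cat >> h.py <<'E'
def rect(im,m,cx,cy,half,z,s=4000):
    # deck-plane view in steriliser axes: rows = +x upward, cols = -y to the right
    q=[(-half,-half),(-half,half),(half,half),(half,-half)]
    src=np.float32([proj(m,[*C,0]+RS.apply([cx+a,cy+b,z])) for a,b in q])
    n=int(2*half*s); dst=np.float32([((half-b)*s,(half-a)*s) for a,b in q])
    return cv2.warpPerspective(im,cv2.getPerspectiveTransform(src,dst),(n,n),flags=cv2.INTER_CUBIC)
E
python3 - <<'E'
from h import *
o=ctrl.get_obs();print(o["ee_pos"],o["eef_rot"],o["qpos"].round(2))
m=cam("wrist");im=ctrl.camera("wrist");save(im,"w6.png");np.savez("w6.npz",K=m[0],R=m[1],t=m[2])
d=rect(im,m,.05,-.12,.06,.161);k=rect(im,m,-.055,-.12,.05,.204)
save(np.hstack([cv2.resize(d,(400,400)),cv2.resize(k,(400,400))]),"dial.png"); print(-m[1].T@m[2])
E
```

```text
[0.66992065 0.06437897 0.27946054] [-3.14085633e+00 -1.46621728e-03  2.97830523e+00] [ 0.04  0.55  0.92 -0.    1.67 -1.37]
[0.60299324 0.07499075 0.4920962 ]
```

View pics/dial.png

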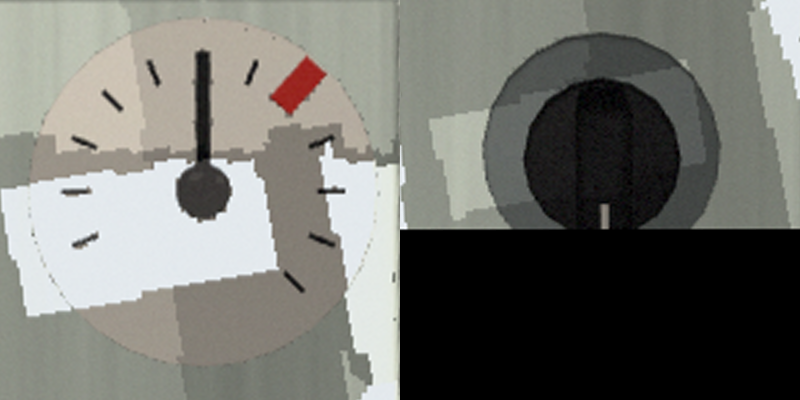

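The rectified view shows the hub at (203,191), the pointer at 0 rad towards (203,55), and the red mark at (299,87). That puts the mark 0.745 rad clockwise, so about 1.49 rad on the knob. The knob bar lies along the steriliser's x. I'll hover over the knob and centre on it.

Call:
jog_arm(motion=[[0.035, -0.002, 0, 0, 0, 0, 0], [0.04, -0.002, 0, 0, 0, 0, 0], [0.04, -0.0015, 0.02, 0, 0, 0, 0], [0.032, 0, 0.03, 0, 0, 0, 0], [0, 0, 0.03, 0, 0, 0, 0]])

```text
time_s: 42.0
ee_pos: [0.5209, 0.0839, 0.2015]
eef_rot: [3.141, 0.003, 2.98]
force: [1.1, -0.2, -0.3]
grip_width: 0.0469
grip_force: 0.0
```

Call:
jog_arm(motion=[[0, 0, 0, 0, 0, 0, 0], [0, 0, 0, 0, 0, 0, 0]])

```text
time_s: 42.2
ee_pos: [0.5242, 0.083, 0.2023]
eef_rot: [-3.141, 0.001, 2.979]
force: [-0.0, -0.4, 0.6]
grip_width: 0.047
grip_force: 0.0
```

Run:
```python
from h import *
d=np.load("w6.npz");m0=(d["K"],d["R"],d["t"]);im0=cv2.imread("pics/w6.png")[:,:,::-1].copy()
r=rect(im0,m0,.05,-.12,.06,.161,4000);H=hsv(r).astype(int);red=((H[...,0]<10)|(H[...,0]>170))&(H[...,1]>130)
c=blobs(red,100)[0];q=cen(c)
g=cv2.cvtColor(r,cv2.COLOR_RGB2GRAY);bk=cv2.morphologyEx((g<75).astype(np.uint8),cv2.MORPH_OPEN,np.ones((7,7)))
b=min(blobs(bk,200),key=lambda c:np.hypot(*(cen(c)-[243,229])));mk=np.zeros(g.shape,np.uint8);cv2.drawContours(mk,[b],-1,1,-1)
dt=cv2.distanceTransform(mk,cv2.DIST_L2,5);hy,hx=np.unravel_index(dt.argmax(),dt.shape)
ys,xs=np.nonzero(mk);far=np.hypot(xs-hx,ys-hy)>70;t=np.array([xs[far].mean(),ys[far].mean()])
print("hub",hx,hy,"tip",t,"red",q,"ang pointer",np.arctan2(t[0]-hx,hy-t[1]),"mark",np.arctan2(q[0]-hx,hy-q[1]),"r",np.hypot(q[0]-hx,q[1]-hy)/4000)
o=ctrl.get_obs();print(o["ee_pos"],o["eef_rot"],o["grip_width"])
m=cam("wrist");im=ctrl.camera("wrist");save(im,"w7.png")
g=cv2.cvtColor(im,cv2.COLOR_RGB2GRAY)
for z in(.174,.204): print(z,proj(m,[*o["ee_pos"][:2],z]))
k=cv2.morphologyEx((g<70).astype(np.uint8),cv2.MORPH_OPEN,np.ones((5,5)));k[:150]=0;k[345:]=0;k[:,:240]=0;k[:,430:]=0
for c in blobs(k,300): print(cv2.boundingRect(c),cv2.minEnclosingCircle(c),cv2.contourArea(c))
sub=im[215:300:5,285:385:6];print(cv2.cvtColor(sub,cv2.COLOR_RGB2GRAY))
```

```text
hub 241 230 tip [243.09311224 111.69706633] red [357.49379299 102.42752894] ang pointer 0.01769097193592421 mark 0.7400372098087601 r 0.043189653837401795
[0.52422955 0.08303369 0.20227654] [-3.14149834e+00  1.21315534e-03  2.97897885e+00] 0.046996076357952776
0.174 [332.13473412 254.22554891]
0.204 [332.2559398  269.31442829]
(296, 218, 70, 86) ((330.5, 260.547607421875), 43.109886169433594) 4163.0
(248, 274, 34, 71) ((264.0, 309.0), 38.483863830566406) 1089.5
(382, 275, 35, 70) ((399.5, 309.5), 38.24274444580078) 1087.0
[[127 102  69  69  73  73  72  71  69  71  67  83  87  86  56 149 149]
 [130  71  68  71  73  74  20  20  14  19  68  71  83  83  84 151 146]
 [ 69  68  71  70  66   8   6   4  13   7  10  52  81  84  84  84 147]
 [ 69  68  71  67  14   8  17   0  11   3  18  14  42  88  78  84 146]
 [ 69  68  69  16  20   4  18  11  12  14  17  17   5 109 108  83  97]
 [ 69  67  71  27  29  28  16  18  10  12  33  31  27  41 107 108  80]
 [ 98  97  31  28  32  27  13   3  13  16  30  23  30  22 111 110 105]
 [ 98  99  19  27  28  24   7  17  17  14  25  25  24  30 111 111 105]
 [ 99  97  22  22  27  29   4  13  21  14  23  26  28  21 110 110 109]
 [100 102  20  30  24  29  12  16  14   9  25  27  31  19 109 100  87]
 [100 100 100  29  26  29  21  20  23  17  23  28  25  36  98  98 163]
 [102  99  98  29  28  22  18  25  25  21  26  26  27 100  97  94 165]
 [170  95  98  96  22  26  17  28  22  17  19  25  60 100  95 100 165]
 [169  97  98 100  84  22  22  22  22  11  26  50  99  96  95 165 164]
 [169 170 108  96 100  99  21  20  18  17  94  94  97 100 165 167 161]
 [169 168 167  96  95  99  20  16  25  17  97  95  94 164 162 165 165]
 [169 167 165 163 122  98  18  20  18  17  97  94 162 162 166 163 161]]
```

Call:
jog_arm(motion=[[0.001, -0.001, 0.02, 0, 0, 0, 0], [0, 0, 0.02, 0, 0, 0, 0], [0, 0, 0.013, 0, 0, 0, 0], [0, 0, 0.005, 0, 0, 0, 0], [0, 0, 0, 0, 0, 0, 0]])

```text
time_s: 42.75
ee_pos: [0.5233, 0.0819, 0.1434]
eef_rot: [-3.141, 0.0, 2.978]
force: [-0.0, -0.4, 1.2]
grip_width: 0.0469
grip_force: 0.0
```

Call:
jog_arm(motion=[[0, 0, 0, 0, 0, 0, -1], [0, 0, 0, 0, 0, 0, -1], [0, 0, 0, 0, 0, 0, -1], [0, 0, 0, 0, 0, 0, -1], [0, 0, 0, 0, 0, 0, -1]], squeeze=15)

```text
time_s: 43.25
ee_pos: [0.5232, 0.0825, 0.1434]
eef_rot: [3.14, 0.001, 2.978]
force: [0.9, 1.4, 0.9]
grip_width: 0.0141
grip_force: 15.0
```

Gripped at 14 mm. Now I'll turn it clockwise by 1.46 rad.

Call:
jog_arm(motion=[[0, 0, 0, 0, 0, 0.14, -1], [0, 0, 0, 0, 0, 0.148, -1], [0, 0, 0, 0, 0, 0.148, -1], [0, 0, 0, 0, 0, 0.148, -1], [0, 0, 0, 0, 0, 0.148, -1]])

```text
time_s: 43.75
ee_pos: [0.5239, 0.0836, 0.1434]
eef_rot: [3.138, -0.0, 2.241]
force: [8.2, 14.0, -3.9]
grip_width: 0.0143
grip_force: 15.0
```

Call:
jog_arm(motion=[[0, 0, 0, 0, 0, 0.148, -1], [0, 0, 0, 0, 0, 0.148, -1], [0, 0, 0, 0, 0, 0.148, -1], [0, 0, 0, 0, 0, 0.148, -1], [0, 0, 0, 0, 0, 0.136, -1]])

```text
time_s: 44.25
ee_pos: [0.5252, 0.0839, 0.1435]
eef_rot: [3.136, -0.004, 1.513]
force: [18.8, 15.0, -7.8]
grip_width: 0.014
grip_force: 15.0
```

Call:
jog_arm(motion=[[0, 0, 0, 0, 0, 0, -1], [0, 0, 0, 0, 0, 0, -1]])

```text
time_s: 44.45
ee_pos: [0.5252, 0.0839, 0.1435]
eef_rot: [3.136, -0.004, 1.519]
force: [17.5, 15.2, -9.7]
grip_width: 0.0143
grip_force: 15.0
```

```bash
cat >> h.py <<'E'
def dial(cn,z=.161):
    im=ctrl.camera(cn);m=cam(cn);save(im,"dial_%s_%d.png"%(cn,int(ctrl.get_obs()["time_s"]*100)))
    r=rect(im,m,.05,-.12,.06,z);H=hsv(r).astype(int);red=((H[...,0]<10)|(H[...,0]>170))&(H[...,1]>110)
    cs=blobs(red,300); print("red",[(cen(c).round(1),cv2.contourArea(c)) for c in cs[:3]])
    g=cv2.cvtColor(r,cv2.COLOR_RGB2GRAY);bk=cv2.morphologyEx((g<75).astype(np.uint8),cv2.MORPH_OPEN,np.ones((7,7)))
    for b in blobs(bk,800):
        mk=np.zeros(g.shape,np.uint8);cv2.drawContours(mk,[b],-1,1,-1);dt=cv2.distanceTransform(mk,cv2.DIST_L2,5);hy,hx=np.unravel_index(dt.argmax(),dt.shape)
        if np.hypot(hx-240,hy-230)>40: continue
        ys,xs=np.nonzero(mk);k=(np.hypot(xs-hx,ys-hy)>70)&(np.hypot(xs-hx,ys-hy)<175);t=np.array([xs[k].mean(),ys[k].mean()]);print("hub",hx,hy,dt.max(),"tip",t.round(1),"n",k.sum(),"ang",np.arctan2(t[0]-hx,hy-t[1]).round(3))
        for c in cs[:1]: q=cen(c);print("mark ang",np.arctan2(q[0]-hx,hy-q[1]).round(3))
E
python3 - <<'E'
from h import *
o=ctrl.get_obs();print(o["eef_rot"],o["force"],o["qpos"].round(2))
for c in("wrist","scene","top"): print(c);dial(c)
E
```

```text
[ 3.1358153  -0.00370841  1.51867195] [17.52610808 15.16924476 -9.6810176 ] [0.09 0.28 1.61 0.   1.24 0.14]
wrist
red []
scene
red [(array([342., 113.]), 814.0)]
hub 224 242 21.775196 tip [nan nan] n 0 ang nan
mark ang 0.741
top
red [(array([363.1, 104.1]), 1686.0)]h.py:81: RuntimeWarning: Mean of empty slice.
  ys,xs=np.nonzero(mk);k=(np.hypot(xs-hx,ys-hy)>70)&(np.hypot(xs-hx,ys-hy)<175);t=np.array([xs[k].mean(),ys[k].mean()]);print("hub",hx,hy,dt.max(),"tip",t.round(1),"n",k.sum(),"ang",np.arctan2(t[0]-hx,hy-t[1]).round(3))
  ret = ret.dtype.type(ret / rcount)
```

Call:
jog_arm(motion=[[0, 0, 0, 0, 0, 0, 0], [0, 0, 0, 0, 0, 0, 0], [0, 0, 0, 0, 0, 0, 0], [0, 0, -0.03, 0, 0, 0, 0], [0, 0, -0.04, 0, 0, 0, 0]])

```text
time_s: 45.1
ee_pos: [0.522, 0.0816, 0.2125]
eef_rot: [-3.138, 0.001, 1.518]
force: [0.8, -0.4, 0.8]
grip_width: 0.0468
grip_force: 0.0
```

Call:
jog_arm(motion=[[0, 0, -0.03, 0, 0, -0.14, 0], [0, 0, -0.03, 0, 0, -0.148, 0], [0, 0, 0, 0, 0, -0.148, 0], [0, 0, 0, 0, 0, -0.148, 0], [0, 0, 0, 0, 0, -0.148, 0]])

```text
time_s: 45.6
ee_pos: [0.5229, 0.0817, 0.2733]
eef_rot: [-3.141, 0.0, 2.256]
force: [-0.2, -0.2, -0.2]
grip_width: 0.0468
grip_force: 0.0
```

Call:
jog_arm(motion=[[0, 0, 0, 0, 0, -0.148, 0], [0, 0, 0, 0, 0, -0.148, 0], [0, 0, 0, 0, 0, -0.148, 0], [0, 0, 0, 0, 0, -0.148, 0], [0, 0, 0, 0, 0, -0.136, 0]])

```text
time_s: 46.1
ee_pos: [0.5228, 0.0817, 0.2731]
eef_rot: [-3.141, -0.0, 2.984]
force: [-0.0, 0.2, -0.1]
grip_width: 0.0469
grip_force: 0.0
```

Call:
jog_arm(motion=[[-0.035, 0, 0, 0, 0, 0, 0], [-0.04, 0, 0, 0, 0, 0, 0], [-0.04, 0, 0, 0, 0, 0, 0], [-0.032, 0, 0, 0, 0, 0, 0], [0, 0, 0, 0, 0, 0, 0]])

```text
time_s: 46.6
ee_pos: [0.6699, 0.0569, 0.2701]
eef_rot: [-3.14, -0.003, 2.977]
force: [0.1, 0.3, -0.4]
grip_width: 0.0467
grip_force: 0.0
```

Call:
jog_arm(motion=[[0, 0, 0, 0, 0, 0, 0], [0, 0, 0, 0, 0, 0, 0]])

```text
time_s: 46.8
ee_pos: [0.6674, 0.0582, 0.2737]
eef_rot: [-3.141, 0.001, 2.979]
force: [0.0, -0.5, 0.1]
grip_width: 0.0471
grip_force: 0.0
```

Run:
```python
from h import *
o=ctrl.get_obs();print(o["ee_pos"],o["eef_rot"],o["force"],o["qpos"].round(2))
dial("wrist")
```

```text
[0.66736967 0.05817903 0.27374909] [-3.14137557e+00  6.83277445e-04  2.97854654e+00] [ 0.00738578 -0.54591051  0.13569125] [ 0.03  0.54  0.95 -0.    1.65 -1.38]
red [(array([360.1,  98.6]), 1657.0)]
hub 240 232 26.190695 tip [324.2 137.5] n 1868 ang 0.728
mark ang 0.733
```

The pointer now stands at 0.728 rad against the mark's 0.733, so it is aligned. Next is the start button, pressed with shut fingers.

Call:
jog_arm(motion=[[0.04, 0, 0, 0, 0, 0, -1], [0.045, 0, 0, 0, 0, 0, -1], [0.045, 0, 0, 0, 0, 0, -1], [0.03, 0.03, 0, 0, 0, 0, -1], [0.0165, 0.04, 0, 0, 0, 0, -1]])

```text
time_s: 47.35
ee_pos: [0.5028, 0.1559, 0.275]
eef_rot: [3.141, 0.003, 2.977]
force: [0.4, 1.1, 0.3]
grip_width: 0.0102
grip_force: 0.0
```

Call:
jog_arm(motion=[[0, 0.045, 0, 0, 0, 0, -1], [0, 0.045, 0, 0, 0, 0, -1], [0, 0.04, 0, 0, 0, 0, -1], [0, 0.01, 0, 0, 0, 0, -1], [0, 0, 0, 0, 0, 0, -1]])

```text
time_s: 47.85
ee_pos: [0.5272, 0.2948, 0.2732]
eef_rot: [-3.141, 0.0, 2.98]
force: [-0.1, -0.1, -0.3]
grip_width: 0.0003
grip_force: 0.0
```

Run:
```python
from h import *
o=ctrl.get_obs();BT=np.append(C,.18)+RS.apply([-.085,.09,0]);print(o["ee_pos"],BT,o["grip_width"])
m=cam("wrist");im=ctrl.camera("wrist");save(im,"w8.png");H=hsv(im).astype(int);k=(H[...,0]>45)&(H[...,0]<80)&(H[...,1]>100)
print("axis",proj(m,[*o["ee_pos"][:2],.18]))
for c in blobs(k,100): print(cv2.boundingRect(c),cen(c),ray(m,cen(c),.18))
go([*BT[:2],.23],down(np.pi+SYAW))
```

```text
[0.52724521 0.2948005  0.273184  ] [0.52743715 0.2954391  0.18      ] 0.0003288480534558765
axis [331.94277537 231.27765992]
(314, 214, 36, 37) [331.24029417 232.07183171] [0.52777713 0.29416539 0.18      ]
tool shift [0.0003 0.0018 0.0434] turn [-0.     0.001  0.003] rows>= 1 t 47.9
```

Call:
jog_arm(motion=[[0, 0, 0.035, 0, 0, 0, -1], [0, 0, 0.04, 0, 0, 0, -1], [0, 0, 0.03, 0, 0, 0, -1], [0, 0, 0.008, 0, 0, 0, -1], [0, 0, 0, 0, 0, 0, -1]])

```text
time_s: 48.4
ee_pos: [0.5279, 0.2928, 0.1604]
eef_rot: [-3.141, -0.0, 2.977]
force: [-0.1, 0.5, -0.2]
grip_width: 0.0006
grip_force: 0.0
```

Call:
jog_arm(motion=[[0, 0, 0.003, 0, 0, 0, -1], [0, 0, 0.003, 0, 0, 0, -1], [0, 0, 0.002, 0, 0, 0, -1]])

```text
time_s: 48.7
ee_pos: [0.5283, 0.2939, 0.1528]
eef_rot: [3.141, 0.001, 2.978]
force: [-0.4, -0.5, -0.7]
grip_width: 0.0006
grip_force: 0.0
```

Call:
jog_arm(motion=[[0, 0, 0.003, 0, 0, 0, -1], [0, 0, 0, 0, 0, 0, -1]])

```text
time_s: 48.9
ee_pos: [0.5279, 0.2938, 0.1488]
eef_rot: [-3.141, -0.0, 2.978]
force: [0.3, -0.8, -0.0]
grip_width: 0.0007
grip_force: 0.0
```

Call:
jog_arm(motion=[[0, 0, 0.003, 0, 0, 0, -1], [0, 0, 0, 0, 0, 0, -1]])

```text
time_s: 49.1
ee_pos: [0.5281, 0.294, 0.146]
eef_rot: [-3.142, 0.0, 2.978]
force: [0.2, 0.0, 2.2]
grip_width: 0.0003
grip_force: 1.3
```

Call:
jog_arm(motion=[[0, 0, 0.003, 0, 0, 0, -1], [0, 0, 0, 0, 0, 0, -1]])

```text
time_s: 49.3
ee_pos: [0.5281, 0.294, 0.143]
eef_rot: [3.142, 0.001, 2.978]
force: [-0.3, 0.4, 5.0]
grip_width: 0.0002
grip_force: 2.2
```

Call:
jog_arm(motion=[[0, 0, 0.002, 0, 0, 0, -1], [0, 0, 0, 0, 0, 0, -1]])

```text
time_s: 49.5
ee_pos: [0.5282, 0.294, 0.1422]
eef_rot: [3.141, 0.001, 2.978]
force: [-2.5, -0.5, 10.7]
grip_width: 0.0009
grip_force: 5.6
```

Call:
jog_arm(motion=[[0, 0, 0.002, 0, 0, 0, -1], [0, 0, 0, 0, 0, 0, -1], [0, 0, 0, 0, 0, 0, -1]])

```text
time_s: 49.8
ee_pos: [0.5284, 0.2941, 0.1419]
eef_rot: [3.14, 0.002, 2.978]
force: [-8.7, -4.2, 24.6]
grip_width: 0.0002
grip_force: 12.4
```

Call:
jog_arm(motion=[[0, 0, -0.01, 0, 0, 0, -1], [0, 0, -0.02, 0, 0, 0, -1], [0, 0, -0.04, 0, 0, 0, -1], [0, 0, -0.045, 0, 0, 0, -1], [0, 0, -0.045, 0, 0, 0, -1]])

```text
time_s: 50.3
ee_pos: [0.5276, 0.2937, 0.3003]
eef_rot: [-3.141, -0.001, 2.978]
force: [-0.2, -0.4, 0.2]
grip_width: 0.0004
grip_force: 0.0
```

Call:
jog_arm(motion=[[0.04, 0, 0, 0, 0, 0, -1], [0.045, 0, 0, 0, 0, 0, -1], [0.045, 0, 0, 0, 0, 0, -1], [0, 0, 0, 0, 0, 0, -1], [0, 0, 0, 0, 0, 0, -1]])

```text
time_s: 50.8
ee_pos: [0.3993, 0.3152, 0.2993]
eef_rot: [-3.142, 0.001, 2.98]
force: [0.5, 0.6, 0.4]
grip_width: 0.0005
grip_force: 0.0
```

Run:
```python
from h import *
o=ctrl.get_obs();print(o["ee_pos"],o["force"],o["time_s"])
for c in("top","scene"): print(c);dial(c)
t=ctrl.camera("top");m=cam("top");H=hsv(t).astype(int);h,s,v=H[...,0],H[...,1],H[...,2]
for n in("white","yellow","green"): blade(n,t,m)
st=np.zeros(h.shape,bool); st[140:265,195:320]=1
for c in blobs((h>22)&(h<35)&(s>120)&st,30): print("shut",ray(m,cen(c),.163))
st[:]=0;st[130:250,140:195]=1
for c in blobs((h>8)&(h<22)&(s>150)&st,30): print("cap at z .291:",ray(m,cen(c),.291))
# chamber contents through the front/back panels, as coloured pixels in the scene view
s=ctrl.camera("scene");q=[proj(cam("scene"),np.append(C,0)+RS.apply([.11,y,z])) for y,z in((-.055,.13),(.055,.13),(.055,.01),(-.055,.01))];print(np.round(q))
d=cv2.absdiff(t,cv2.imread("pics/top0.png")[:,:,::-1].copy()).max(2);d[:,:]=cv2.morphologyEx(d,cv2.MORPH_OPEN,np.ones((3,3)))
print([cv2.boundingRect(c) for c in blobs(d>45,60)])
```

```text
[0.39934453 0.31520204 0.29930263] [0.48548312 0.64609666 0.43443694] 50.8
top
red [(array([362.9, 104.2]), 1680.0)]
hub 248 229 28.362795 tip [334.8 134.2] n 1953 ang 0.741
mark ang 0.744
scene
red [(array([341.9, 112.7]), 841.0)]
hub 223 243 22.572096 tip [nan nan] n 0 ang nan
mark ang 0.74
shut [0.59118468 0.19076328 0.163     ]
cap at z .291: [0.61504391 0.31398863 0.291     ]
[[412. 243.]
 [442. 217.]
 [433. 246.]
 [406. 271.]]
[(0, 379, 181, 101), (32, 269, 166, 127), (41, 328, 60, 56), (134, 268, 44, 31), (218, 178, 29, 33), (370, 245, 22, 39), (370, 198, 19, 38), (415, 252, 25, 39), (167, 416, 47, 38), (345, 447, 25, 33), (45, 255, 36, 30), (151, 171, 30, 24), (191, 397, 33, 35), (181, 305, 18, 18), (112, 400, 15, 21), (191, 326, 23, 24), (205, 308, 12, 12), (22, 306, 12, 20), (85, 333, 13, 11)]h.py:81: RuntimeWarning: Mean of empty slice.
  ys,xs=np.nonzero(mk);k=(np.hypot(xs-hx,ys-hy)>70)&(np.hypot(xs-hx,ys-hy)<175);t=np.array([xs[k].mean(),ys[k].mean()]);print("hub",hx,hy,dt.max(),"tip",t.round(1),"n",k.sum(),"ang",np.arctan2(t[0]-hx,hy-t[1]).round(3))
  ret = ret.dtype.type(ret / rcount)
```

```bash
python3 -c "
from h import *
print(ctrl.hand_in())"
```

```text
the job is handed in; nothing more can be done
None
```

I did every step in order and handed the job in: the vent is locked up, all three blades present (white, yellow, green) went through the slot, the pointer is on the red mark, and the start button was pressed and released. I saw the slot empty after the white blade; for yellow and green I relied on image measurements, and I did not look into the chamber itself.

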